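# Lock the drive shaft with its pin

### The job

Lock the shaft of the small green drive head: put the red-gripped locking pin into the slanted brass bush, turn the black handwheel until the pin finds the hidden cross-hole in the shaft, and push it fully home, so that its collar sits on the bush. Let go of it, and leave the tin, the tape roll and the hex keys where they are.

Things in the scene. Friction and masses are not known exactly. Their poses are not given: they have to be found in the camera images.
- pin_grip (a point): Locking pin, 0.16 kg: red grip block 30 (its x) x 22 (its y) x 28 mm high, grasp it across the 22 mm; under it a steel collar 36 mm across, 4 thick; then a steel shank 14 mm across, 80 long, last 3.5 mm tapered. This point is the centre of the red block, 18 mm above the collar's underside, 98 mm above the tip; z points from tip to grip. Starts standing in pin_block, point 106 mm above the worktop.
- pin_block: Fixed aluminium block, 60 x 60 x 46 mm, in whose central hole (38 mm deep) the pin stands loosely at first; origin at the centre of its underside. Lift the pin at least 45 mm to clear it.
- bush: Fixed brass guide bush on the green drive head. Origin: centre of its mouth; z: out of the hole, 22.5 degrees from vertical, leaning towards the robot; y: parallel to the shaft, x: square to both. Rim 35 mm across, mouth flared to about 26, hole 16 mm. The shaft's axis crosses 60 mm below the mouth. With the pin fully home the collar rests on the mouth, pin_grip 18 mm out along z.
- drive_head: Green housing of the shaft, fixed; origin under its centre; y along the shaft, x away from the robot. While the shaft's cross-hole is out of line the pin stops with pin_grip 54 mm outside the bush; let go there, it stays standing in the bush, leaning a few degrees. When the hole comes under it, the pin slides in by its own weight, partly or wholly, and the wheel jams.
- wheel_centre (a point): Centre of the black handwheel, an upright disc 140 mm across, 12 thick, 110 mm to the +y side of the bush, 115 mm up. y is its axis (level), x away from the robot; the frame does not turn with the wheel. Turning takes about 0.12 N m; it stays where left. Nothing marks the hidden hole: turn the wheel's top away from the robot, 48 to 81 degrees from the start. 64 mm gap to the housing.
- tin: Bystander: open round green tin with screws, 71 mm across, 40 mm high; origin at the centre of its underside.
- tape: Bystander: blue tape roll lying flat, 68 mm across, 19 mm high; origin at the centre of its underside.
- keys: Bystander: red folding hex key set, 22 x 86 x 28 mm; origin at the centre of its underside.
Mind the look-alikes: they are no part of the job. Of the things that look like the part that bears pin_grip, the middle-sized one is meant.

How it is judged:
By the outcome, as a careful person would: the job done as asked, in the order asked, and still so for the second after the job is handed in, with the robot touching nothing.
It also fails if it takes over 72 s, if anything falls off the work surface, if the arm or the gripper's body presses on something with over 40 N, if the wrist force passes 120 N, or if a joint passes its speed limit or range.

### The arm

A 6-joint arm with a two-finger parallel gripper is mounted at the origin on a cart in front of the work surface, level with it; the furniture and walls round the work are solid. World frame = base frame: x ahead of the robot, y to its left, z up, the work surface at z = 0. Lengths are in m, angles in rad, forces in N, time in s.
With the tool pointing down it reaches from about 0.3 to 0.775 m from the base axis. Payload 14.6 kg.
Tool frame: the origin (TCP) lies midway between the tips of the shut fingers; the grasp point (between the pads) lies 19 mm behind it; z points along the fingers, y is the direction in which the jaws open and shut (so a half turn about z gives the same grasp; the last joint's range is limited). The gripper opens to 94 mm and grips with 3 to 60 N. Pads are 16 mm wide; open, the fingers measure 119 mm over their backs; the gripper's body (75 mm by 177 mm) begins 78 mm behind the grasp point.
Start: joints at [1.164, 0.3, 1.521, -0, 1.321, -0.067], TCP at [0.183, 0.519, 0.205] pointing down, gripper open.
Joint ranges: [-3.03, 3.03], [-0.79, 2.21], [0.23, 2.52], [-1.04, 4.18], [0, 3.07], [-2.55, 2.55]. Speed limits (rad/s): [2.22, 2.22, 2.57, 3.14, 3.14, 3.14].

### API

Orientations are given as a unit quaternion [w, x, y, z].
In Python, from rig import env, viewer gives the robot as it stands.
- The arm moves only by the shell command python3 -m jog 'ROWS' [FORCE]. ROWS is JSON, a list of rows, each a list of 7 numbers: the gripper command: -1 is shut, 1 is fully open, values between are in proportion, then the shift along the tool's x, y, z in mm, then the turn, a rotation vector about the tool's x, y, z in degrees. A call has 1 to 8 rows; each row is the pose to reach, as a shift and turn from the pose commanded when the call began, along the tool's axes at that moment; what a row does not reach only later rows make up. A row lasts 1/12 s, in which the tool goes at most 41.7 mm and 7.16 degrees, less where a joint would pass 70% of its speed; a pose out of reach is approached as far as the arm can. A call with a gripper value outside its range is refused whole. The fingers move at their own pace and stop on an object; FORCE is the grip in N (left out, the last holds). Time passes only in rows, so rows that repeat a pose let the fingers close. It gives the time, the measured TCP pose, the force and the opening at its end, in the units of the state.
- env.state(): the state, without advancing time (a new reading comes with each control period).
- viewer.grab_frame(name): name is "scene" or "top" or "wrist"; returns the picture (480x640x3 uint8, red, green, blue); there is no depth.
- viewer.camera_model(name): a dict with "fx", "fy", "cx", "cy" (pixels), "dist_coeffs" ([k1, k2, p1, p2, k3] as OpenCV has them; the pictures are not rectified), "extrinsics" (4x4, takes a point from camera to world coordinates); the wrist camera has in their place "tool_from_camera" (4x4, takes a point from camera to tool coordinates, whose origin is the TCP and whose axes are the flange's). Camera axes: x right, y up, looking along -z (the intrinsics and any distortion apply to the point x, -y, -z); pixel columns grow to the right and rows downward; lengths in m; the calibration is good to about 2 mm. A picture is of the moment at which its call begins: read the wrist's pose just before it. camera_model takes no time and is no camera call.
- env.job_done(): hands the job in, once; it reports no verdict.
The state is a dict: "time": time; "joint_pos": joint angles; "qd": joint speeds; "tau": joint torques, N m; "tool_pos": TCP position; "orientation": TCP orientation; "contact_force": force on the tool from outside, world axes, zero at the start; "wrist_torque": the same for the moment, N m; "gripper_width": opening from 0.0 (shut) to 1.0 (fully open).
Only numpy, scipy, OpenCV 4.12 (cv2) and the standard library are available. Lean on these libraries where they do the work, as an engineer would, in place of code of your own. Each camera call takes 0.05 s, during which the arm holds its last target.

## Working session

There is one attempt and no reset: what is moved stays moved. The work goes in short steps, Python scripts to look and compute and a shell command to move; the robot and the scene stay as the last step left them, time stands still between calls to the robot, and variables do not carry over. Pictures are saved under pics/ and viewed, and the job is handed in when it is done.

```bash
mkdir -p pics; ls
python3 - <<'E'
from rig import env, viewer
import cv2,numpy as np
s=env.state();print({k:np.round(v,3).tolist() for k,v in s.items()})
for n in("scene","top","wrist"):
    im=viewer.grab_frame(n);cv2.imwrite(f"pics/{n}0.png",im[:,:,::-1]);print(n,viewer.camera_model(n))
E
```

```text
pics
{'time': 0.0, 'joint_pos': [1.164, 0.3, 1.522, -0.0, 1.321, -0.067], 'qd': [-0.001, -0.001, -0.001, -0.0, 0.001, 0.0], 'tau': [0.001, -53.18, -35.274, 0.071, 0.024, -0.0], 'tool_pos': [0.183, 0.518, 0.205], 'orientation': [-0.0, 0.169, 0.986, -0.001], 'contact_force': [0.66, -0.259, -0.519], 'wrist_torque': [-0.012, -0.013, -0.014], 'gripper_width': 1.001}
scene {'fx': 606.2168323243837, 'fy': 606.2168323243837, 'cx': 309.59448042702996, 'cy': 242.50461347543015, 'dist_coeffs': array([-0.14961993,  0.        ,  0.        ,  0.        ,  0.        ]), 'extrinsics': array([[ 0.77163092,  0.26096078, -0.58007344, -0.26144298],
       [-0.63606562,  0.32016107, -0.70208078, -1.02667377],
       [ 0.00250139,  0.91071201,  0.41303436,  0.64759421],
       [ 0.        ,  0.        ,  0.        ,  1.        ]])}
top {'fx': 465.1262496274474, 'fy': 465.1262496274474, 'cx': 310.4061652418262, 'cy': 238.52129253268103, 'dist_coeffs': array([0.00251232, 0.        , 0.        , 0.        , 0.        ]), 'extrinsics': array([[ 0.02160808,  0.98516993, -0.17021548,  0.31441511],
       [-0.99976565,  0.02151666, -0.00238198, -0.1460781 ],
       [ 0.00131582,  0.17022706,  0.98540399,  1.11679955],
       [ 0.        ,  0.        ,  0.        ,  1.        ]])}
wrist {'fx': 392.8415814981078, 'fy': 392.8415814981078, 'cx': 318.19453304294564, 'cy': 247.81413335867327, 'dist_coeffs': array([0.00167464, 0.        , 0.        , 0.        , 0.        ]), 'tool_from_camera': array([[-2.74848318e-04,  9.66670226e-01,  2.56024604e-01,
         7.38355127e-02],
       [ 9.99999820e-01,  4.02458617e-04, -4.46037186e-04,
        -1.32334741e-03],
       [-5.34210176e-04,  2.56024435e-01, -9.66670163e-01,
        -1.79565235e-01],
       [ 0.00000000e+00,  0.00000000e+00,  0.00000000e+00,
         1.00000000e+00]])}
```

View pics/scene0.png

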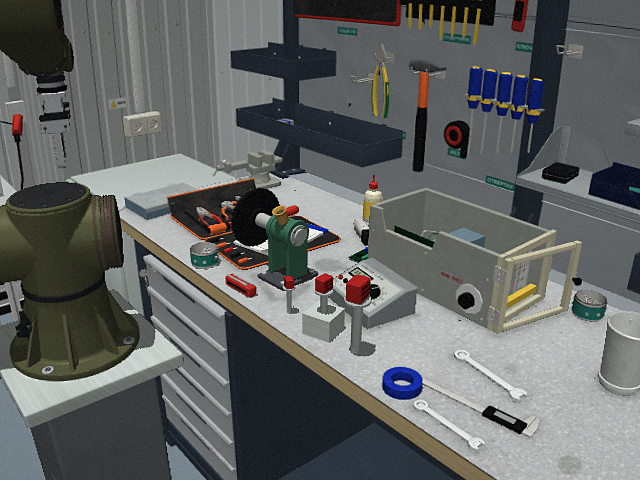

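View pics/top0.png

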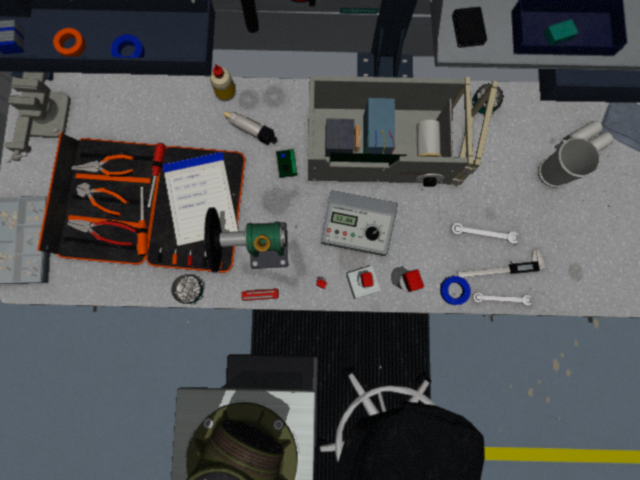

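View pics/wrist0.png

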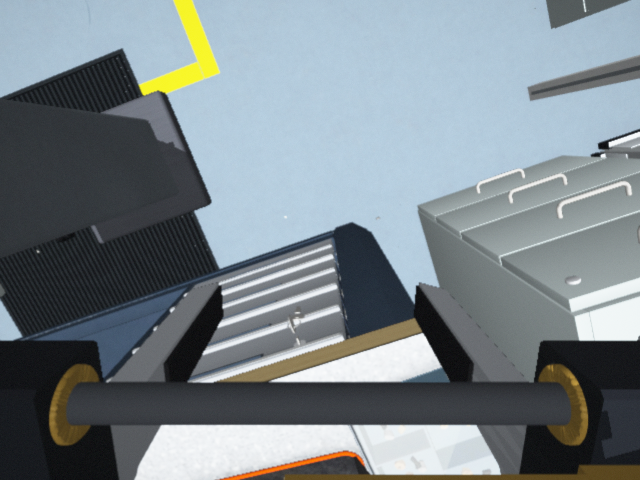

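The red-gripped candidates are three pins. In the scene picture they are the small one at (290,283), the middle one in the aluminium block at (324,284), and the large one at (358,290). In the top picture they are at (322,283), (367,280) and (414,280). I choose the middle-sized one, which stands in the block, and will check it in close crops.

```bash
cat > h.py <<'E'
import numpy as np, cv2
from rig import env, viewer
from scipy.spatial.transform import Rotation as R
def tool():
    s=env.state();q=s['orientation'];T=np.eye(4)
    T[:3,:3]=R.from_quat([q[1],q[2],q[3],q[0]]).as_matrix();T[:3,3]=s['tool_pos'];return T
def ext(n,T=None):
    m=viewer.camera_model(n)
    return m['extrinsics'] if n!='wrist' else (tool() if T is None else T)@m['tool_from_camera']
def K(n):
    m=viewer.camera_model(n);return np.array([[m['fx'],0,m['cx']],[0,m['fy'],m['cy']],[0,0,1]]),np.array(m['dist_coeffs'])
def ray(n,uv,T=None):
    k,d=K(n);p=cv2.undistortPoints(np.array([[uv]],float),k,d)[0,0]
    E=ext(n,T);v=E[:3,:3]@np.array([p[0],-p[1],-1]);return E[:3,3],v/np.linalg.norm(v)
def plane(n,uv,z,T=None):
    o,v=ray(n,uv,T);return o+v*(z-o[2])/v[2]
def proj(n,P,T=None):
    k,d=K(n);E=ext(n,T);c=(np.linalg.inv(E)@np.r_[P,1])[:3]*[1,-1,-1]
    return cv2.projectPoints(c[None],np.zeros(3),np.zeros(3),k,d)[0].ravel()
def tri(*obs):
    A=np.zeros((3,3));b=np.zeros(3);L=[]
    for o,v in obs:
        M=np.eye(3)-np.outer(v,v);A+=M;b+=M@o;L.append((o,v))
    p=np.linalg.solve(A,b);return p,[np.linalg.norm(np.cross(p-o,v))*1000 for o,v in L]
def crop(im,x,y,w,h,s,name):
    c=im[y:y+h,x:x+w,::-1];cv2.imwrite(f'pics/{name}.png',cv2.resize(c,None,fx=s,fy=s,interpolation=cv2.INTER_CUBIC))
E
python3 - <<'E'
from h import *
a=cv2.imread('pics/scene0.png')[:,:,::-1];b=cv2.imread('pics/top0.png')[:,:,::-1]
crop(a,210,170,200,150,4,'sc1');crop(b,190,190,200,130,4,'tc1')
print(proj('top',[0.183,.519,.2]),proj('scene',[0.183,.519,.2]))
for uv in[(322,283),(367,280),(414,280)]:print(plane('top',uv,.12).round(3))
print('wheel/bush',plane('top',(262,242),.17).round(3))
E
```

```text
[-42.71620893 381.68783577] [ 62.51625497 164.21250142]
[ 0.391 -0.171  0.12 ]
[ 0.399 -0.267  0.12 ]
[ 0.401 -0.367  0.12 ]
wheel/bush [ 0.469 -0.044  0.17 ]
```

View pics/sc1.png

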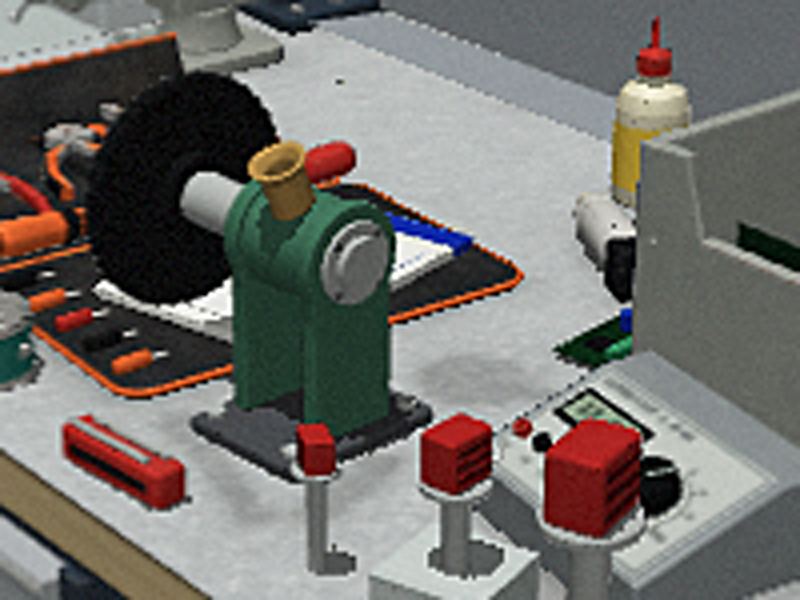

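View pics/tc1.png

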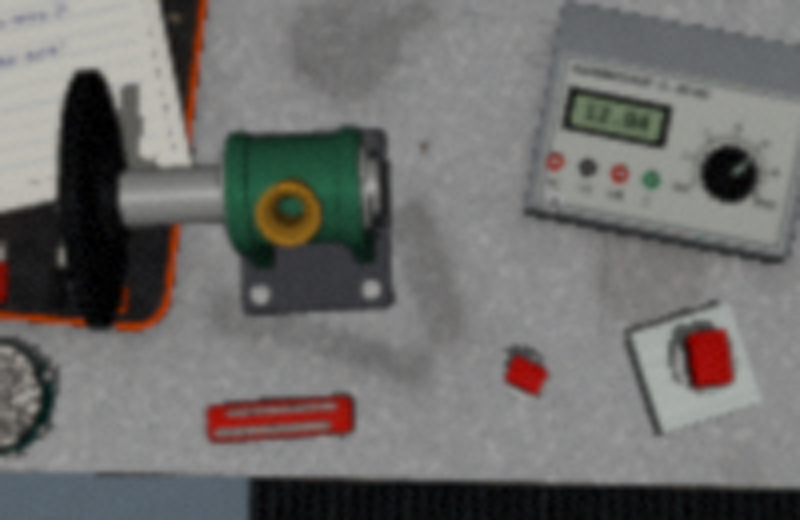

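The crops confirm the pin: the middle-sized red grip stands in the aluminium block (scene crop (457,455), top crop (708,358)). The brass bush is at top crop (289,213) and the wheel at (92,200). Next I move to a vantage point for both.

```bash
cat >> h.py <<'E'
def go(P,Rt,T=None):
    T=tool() if T is None else T
    d=T[:3,:3].T@(np.array(P)-T[:3,3])*1000
    r=np.degrees(R.from_matrix(T[:3,:3].T@Rt).as_rotvec())
    print('shift',d.round(1),'rot',r.round(2));return d,r
def down(yaw=0): # tool x=-X rotated by yaw about world z
    return R.from_euler('z',yaw,degrees=True).as_matrix()@np.diag([-1.,1,-1])
E
python3 - <<'E'
from h import *
go([.35,-.1,.3],down(0))
E
```

```text
shift [-363.3 -527.5  -94.5] rot [-5.000e-02 -1.000e-02 -1.947e+01]
```

```bash
python3 -m jog '[[1,-170,-240,-70,0,0,-7],[1,-170,-240,-70,0,0,-14],[1,-170,-240,-70,0,0,-19.5],[1,-170,-240,-70,0,0,-19.5],[1,-200,-300,-95,0,0,-19.5],[1,-300,-430,-95,0,0,-19.5],[1,-363,-528,-95,0,0,-19.5],[1,-363,-528,-95,0,0,-19.5]]'
python3 - <<'E'
from h import *
go([.35,-.1,.3],down(0))
E
```

```text
time: 0.82
tool_pos: [0.2686, 0.2018, 0.2696]
orientation: [0.0, -0.001, 1.0, 0.0]
contact_force: [0.4, -0.0, 0.0]
gripper_width: 0.997
shift [ -81.  -301.9  -30.4] rot [0.02 0.03 0.08]
```

```bash
python3 -m jog '[[1,-80,-300,-30,0,0,0],[1,-80,-300,-30,0,0,0],[1,-80,-300,-30,0,0,0],[1,-80,-300,-30,0,0,0],[1,-80,-300,-30,0,0,0],[1,-80,-300,-30,0,0,0],[1,-80,-300,-30,0,0,0],[1,-80,-300,-30,0,0,0]]'; python3 -m jog '[[1,0,0,0,0,0,0],[1,0,0,0,0,0,0]]'
python3 - <<'E'
from h import *
np.save('T1.npy',tool());im=viewer.grab_frame('wrist');cv2.imwrite('pics/w1.png',im[:,:,::-1]);print(tool()[:3,3])
E
```

```text
time: 1.48
tool_pos: [0.3492, -0.0998, 0.2996]
orientation: [0.0, 0.001, 1.0, -0.0]
contact_force: [1.3, 0.5, -0.3]
gripper_width: 1.0
time: 1.65
tool_pos: [0.3489, -0.097, 0.299]
orientation: [-0.0, 0.001, 1.0, 0.0]
contact_force: [0.6, -0.4, 0.8]
gripper_width: 0.999
[ 0.34881753 -0.09613811  0.29910823]
```

View pics/w1.png

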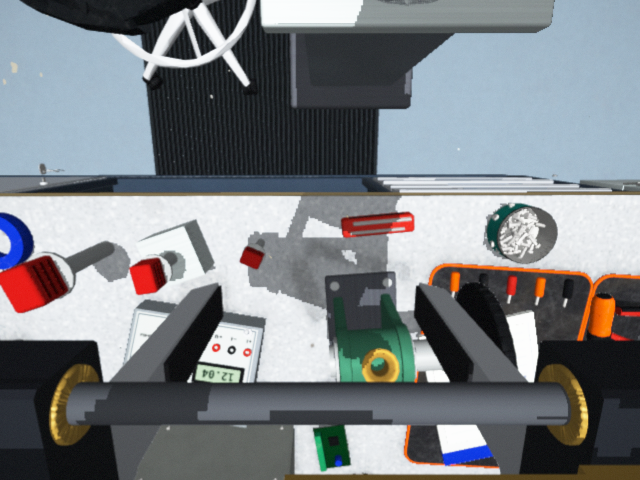

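The wrist picture shows the pin grip at (150,275), the bush mouth at (381,365) and the wheel edge-on at about (485,330). I'll measure these from the three views.

Run:
```python
from h import *
T=np.load('T1.npy')
ims={'scene':cv2.imread('pics/scene0.png'),'top':cv2.imread('pics/top0.png'),'wrist':cv2.imread('pics/w1.png')}
def blob(n,seed,kind,r=40):
    hsv=cv2.cvtColor(ims[n],cv2.COLOR_BGR2HSV)
    if kind=='red': m=((hsv[...,0]<8)|(hsv[...,0]>172))&(hsv[...,1]>130)&(hsv[...,2]>60)
    else: m=(hsv[...,0]>13)&(hsv[...,0]<28)&(hsv[...,1]>110)&(hsv[...,2]>60)
    m=m.astype(np.uint8);k,l,st,c=cv2.connectedComponentsWithStats(m)
    i=min(range(1,k),key=lambda i:np.hypot(*(c[i]-seed))+(1e3 if st[i,4]<25 else 0))
    print(n,kind,st[i],c[i].round(1));return c[i],(l==i).astype(np.uint8)
obs=[];
for n,s in(('scene',(324,284)),('top',(367,280)),('wrist',(150,275))):
    c,m=blob(n,s,'red');obs.append(ray(n,c,T))
    ct=max(cv2.findContours(m,0,2)[0],key=cv2.contourArea);print(cv2.minAreaRect(ct))
    print(plane(n,c,.106,T).round(4))
print('pin',tri(*obs))
for n,s in(('scene',(280,211)),('top',(262,243)),('wrist',(381,365))):
    c,m=blob(n,s,'brass')
    ct=max(cv2.findContours(m,0,2)[0],key=cv2.contourArea);e=cv2.fitEllipse(ct) if len(ct)>5 else 0;print(e)
    if n!='scene':print(plane(n,e[0],.17,T).round(4))
crop(ims['wrist'][:,:,::-1],90,190,160,120,5,'w1pin');crop(ims['wrist'][:,:,::-1],300,260,200,150,4,'w1b')
```

```text
scene red [315 273  18  21 246] [322.7 282.7]
((323.5, 283.0), (17.0, 20.0), 0.0)
[ 0.4015 -0.2635  0.106 ]
top red [361 272  12  15 136] [366.8 279.1]
((366.7884826660156, 278.94232177734375), (13.532012939453125, 10.198039054870605), 78.69007110595703)
[ 0.4023 -0.2681  0.106 ]
wrist red [130 258  35  37 906] [146.6 276.1]
((147.5377197265625, 276.132080078125), (33.51597213745117, 31.45556640625), 74.05460357666016)
[ 0.4019 -0.2697  0.106 ]
pin (array([ 0.40059578, -0.26748678,  0.10866971]), [np.float64(2.0501273029659592), np.float64(1.4575547996908707), np.float64(0.9017167644063054)])
scene brass [272 205  17  20 215] [280.2 214.3]
((280.0385437011719, 213.6541748046875), (13.070329666137695, 21.36644744873047), 158.5310516357422)
top brass [254 235  16  17 178] [261.7 243.4]
((261.75689697265625, 243.1421661376953), (15.62033462524414, 16.20397186279297), 31.196014404296875)
[ 0.4661 -0.0437  0.17  ]
wrist brass [362 348  37  35 918] [380.5 366.5]
((380.1721496582031, 366.1038513183594), (34.55238723754883, 38.56137466430664), 98.48365020751953)
[ 0.4644 -0.0437  0.17  ]
```

View pics/w1pin.png

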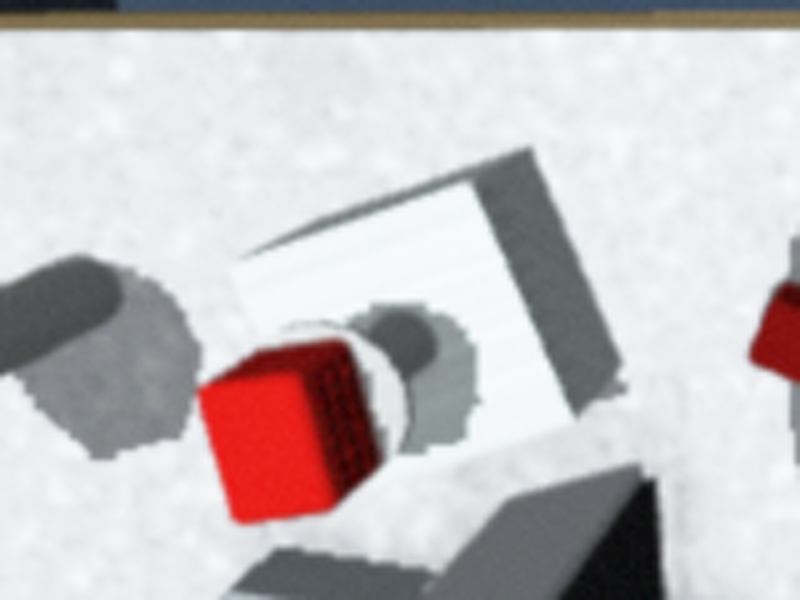

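View pics/w1b.png

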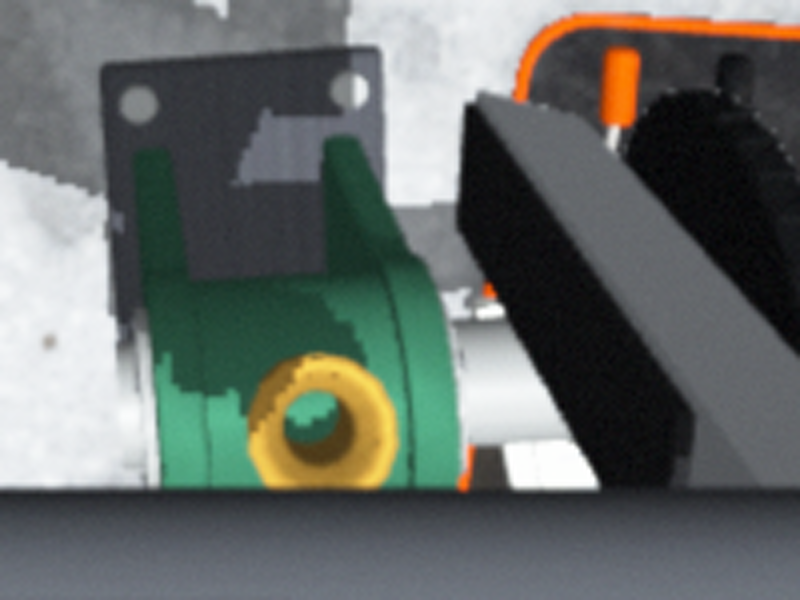

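Run:
```python
from h import *
T=np.load('T1.npy')
P=[plane('wrist',(90+x/5,190+y/5),.120,T) for x,y in[(200,390),(305,372),(340,510),(240,522)]]
P=np.array(P);print(P.round(4),P.mean(0))
def ang(v):return np.degrees(np.arctan2(v[1],v[0]))
e=[P[i]-P[(i+1)%4] for i in range(4)];print([ (round(np.linalg.norm(x)*1000,1),round(ang(x),1)) for x in e])
a=plane('wrist',(334.5,286),.01,T);b=plane('wrist',(387.25,282.5),.01,T);print(a,b,'shaft dir',ang(b-a))
a=plane('top',(190+260/4,190+293/4),.01);b=plane('top',(190+371/4,190+288/4),.01);print(a,b,ang(a-b))
```

```text
[[ 0.3889 -0.2782  0.12  ]
 [ 0.3854 -0.2577  0.12  ]
 [ 0.4135 -0.254   0.12  ]
 [ 0.4159 -0.2738  0.12  ]] [ 0.40093719 -0.26592587  0.12      ]
[(np.float64(20.8), np.float64(-80.2)), (np.float64(28.3), np.float64(-172.5)), (np.float64(19.9), np.float64(97.0)), (np.float64(27.3), np.float64(9.3))]
[ 0.44854306 -0.07758058  0.01      ] [ 0.44402111 -0.01097191  0.01      ] shaft dir 93.88375289027685
[ 0.44268357 -0.01217995  0.01      ] [ 0.44713411 -0.07844983  0.01      ] 93.84209387001916
```

Run:
```python
from h import *
T=np.load('T1.npy')
print(tri(ray('scene',(358,290)),ray('top',(414,280)),ray('wrist',(33,284),T)))
go([.401,-.267,.2],down(8.5))
go([.401,-.267,.096],down(8.5))
```

```text
(array([ 0.39928839, -0.36317341,  0.13394628]), [np.float64(1.6651806489322885), np.float64(1.4053740334221685), np.float64(0.5525025278165658)])
shift [ -52.3 -170.9   99. ] rot [ 0.03 -0.03 -8.52]
shift [ -52.4 -170.9  203. ] rot [ 0.03 -0.03 -8.52]
```

```bash
python3 -m jog '[[0.25,-52,-171,70,0,0,-8.5],[0.25,-52,-171,70,0,0,-8.5],[0.25,-52,-171,70,0,0,-8.5],[0.25,-52,-171,70,0,0,-8.5],[0.25,-52,-171,70,0,0,-8.5],[0.25,-52,-171,70,0,0,-8.5],[0.25,-52,-171,70,0,0,-8.5]]'
python3 - <<'E'
from h import *
T=tool();np.save('T2.npy',T);im=viewer.grab_frame('wrist');cv2.imwrite('pics/w2.png',im[:,:,::-1])
go([.401,-.267,.096],down(8.5))
print(proj('wrist',[.401,-.267,.12],T))
E
```

```text
time: 2.28
tool_pos: [0.4012, -0.2665, 0.2286]
orientation: [-0.001, -0.074, 0.997, 0.001]
contact_force: [-0.1, 0.4, 1.2]
gripper_width: 0.632
shift [  0.4  -1.  133.4] rot [ 0.03 -0.02  0.09]
[319.0631206  245.20438167]
```

View pics/w2.png

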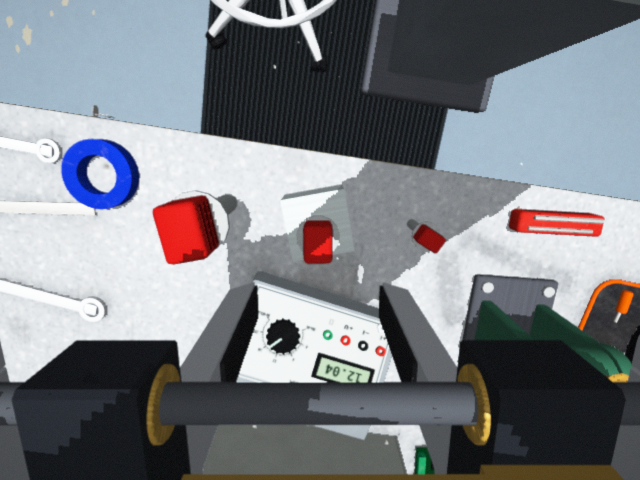

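Run:
```python
from h import *
im=cv2.imread('pics/w2.png')[:,:,::-1];crop(im,260,180,120,90,6,'w2c')
T=np.load('T2.npy')
h=im.astype(int);m=((h[...,0]>190)&(h[...,1]<70)).astype(np.uint8);m[:,:290]=0;m[:,345:]=0;m[:200]=0
print(cv2.boundingRect(m)); c=cv2.minAreaRect(cv2.findNonZero(m));print(c,plane('wrist',c[0],.12,T))
```

```text
(311, 237, 34, 107)
((327.06768798828125, 291.3736572265625), (106.91853332519531, 21.31836700439453), 82.12606048583984) [ 0.43691849 -0.25526662  0.12      ]
```

View pics/w2c.png

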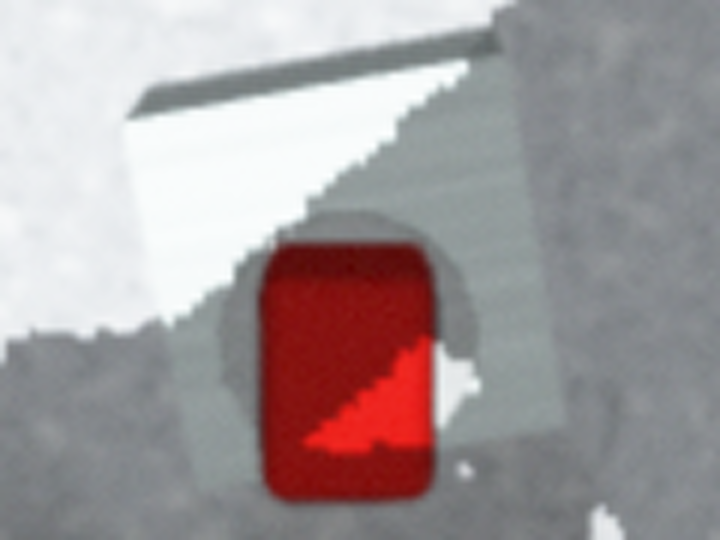

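Grip top centre is at (318,245), against (319,245) predicted, and the yaw fits. I descend and grip.

```bash
python3 -m jog '[[0.25,0,-1,40,0,0,0],[0.25,0,-1,80,0,0,0],[0.25,0,-1,110,0,0,0],[0.25,0,-1,125,0,0,0],[0.25,0,-1,132,0,0,0],[0.25,0,-1,132,0,0,0]]' 30;  python3 -m jog '[[-1,0,0,0,0,0,0],[-1,0,0,0,0,0,0],[-1,0,0,0,0,0,0],[-1,0,0,0,0,0,0],[-1,0,0,0,0,0,0],[-1,0,0,0,0,0,0]]' 30
python3 - <<'E'
from h import *
im=viewer.grab_frame('wrist');cv2.imwrite('pics/w3.png',im[:,:,::-1])
E
```

```text
time: 2.83
tool_pos: [0.4014, -0.267, 0.0973]
orientation: [-0.0, -0.075, 0.997, 0.0]
contact_force: [-0.0, -0.3, 0.3]
gripper_width: 0.626
time: 3.33
tool_pos: [0.4013, -0.2684, 0.0977]
orientation: [0.0, -0.074, 0.997, -0.0]
contact_force: [-1.4, -1.7, 0.5]
gripper_width: 0.236
```

View pics/w3.png

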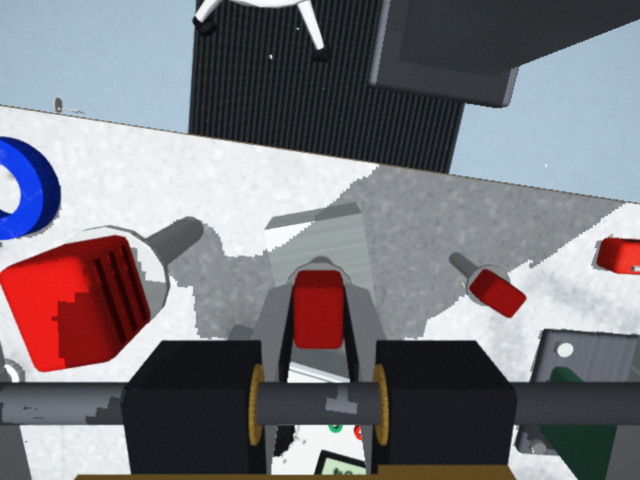

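```bash
cat >> h.py <<'E'
YAW=3.9;B=np.array([.465,-.0437,.170])
def ins(yaw=None): # insertion orientation
    return R.from_euler('z',YAW if yaw is None else yaw,degrees=True).as_matrix()@R.from_euler('y',-22.5,degrees=True).as_matrix()@np.diag([-1.,1,-1])
def bz(): return -ins()[:,2]
G=8.3 # pin_grip is G mm behind TCP
def tcp_for(out): return B+bz()*(out-G)/1000   # out: pin_grip distance out of bush, mm
E
python3 -m jog '[[-1,0,0,-40,0,0,0],[-1,0,0,-80,0,0,0],[-1,0,0,-120,0,0,0],[-1,0,0,-160,0,0,0],[-1,0,0,-190,0,0,0],[-1,0,0,-190,0,0,0],[-1,0,0,-190,0,0,0]]'
python3 - <<'E'
from h import *
print(bz());go(tcp_for(128),ins());print(tcp_for(128))
E
```

```text
time: 3.97
tool_pos: [0.4015, -0.2685, 0.2882]
orientation: [0.001, -0.074, 0.997, -0.001]
contact_force: [0.2, 0.1, -2.5]
gripper_width: 0.231
[-0.38179724 -0.02602832  0.92387953]
shift [-50.5 216.6   7.3] rot [  0.82 -22.4    4.59]
[ 0.41929887 -0.04681559  0.28058838]
```

```bash
python3 -m jog '[[-1,-40,30,0,0,-5,1],[-1,-50,72,0,0.2,-10,2],[-1,-50,114,0,0.4,-15,3],[-1,-50,156,2,0.6,-20,4],[-1,-50.5,198,5,0.8,-22.4,4.6],[-1,-50.5,216.6,7.3,0.8,-22.4,4.6],[-1,-50.5,216.6,7.3,0.8,-22.4,4.6],[-1,-50.5,216.6,7.3,0.8,-22.4,4.6]]'
python3 - <<'E'
from h import *
T=tool();np.save('T4.npy',T);go(tcp_for(128),ins(),T)
for n in('wrist','top','scene'):
    im=viewer.grab_frame(n);cv2.imwrite(f'pics/{n}4.png',im[:,:,::-1])
    if n=='scene':crop(im,220,150,130,100,6,'s4c')
    if n=='top':crop(im,190,180,150,110,5,'t4c')
print(proj('wrist',B,T),proj('top',B),proj('scene',B))
tip=T[:3,3]+T[:3,2]*.0897;print([proj(n,tip,T) for n in('wrist','top','scene')])
E
```

```text
time: 4.63
tool_pos: [0.4185, -0.0455, 0.2788]
orientation: [0.193, -0.034, 0.981, 0.008]
contact_force: [1.0, -0.5, -0.6]
gripper_width: 0.231
shift [-1.4 -1.3 -1.4] rot [ 0.18 -0.2   0.08]
[317.72368105 244.20560659] [261.72846746 243.67127089] [279.1016236  210.41609464]
[array([320.05722646, 251.71834935]), array([259.80040039, 247.81540326]), array([273.96100704, 200.41990096])]
```

View pics/wrist4.png

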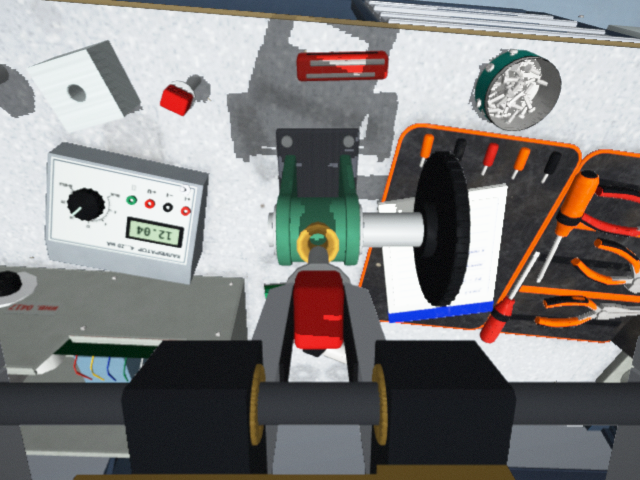

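View pics/s4c.png

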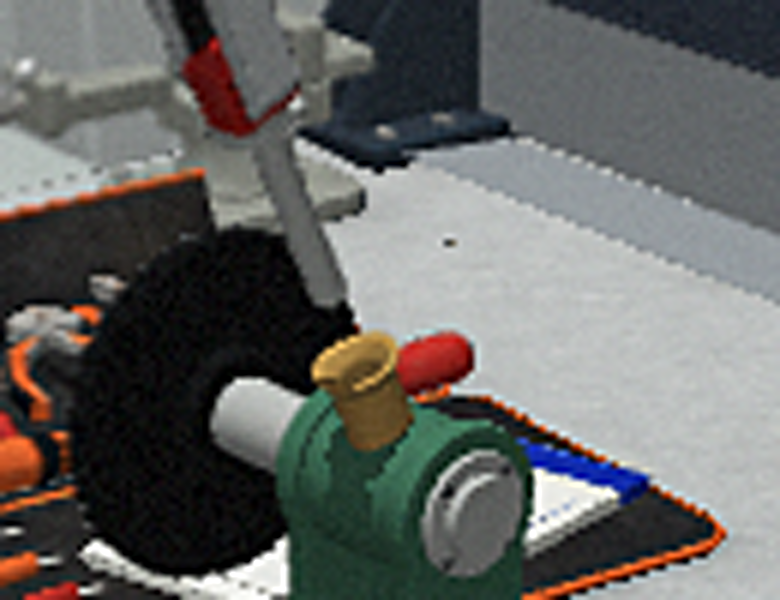

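View pics/t4c.png

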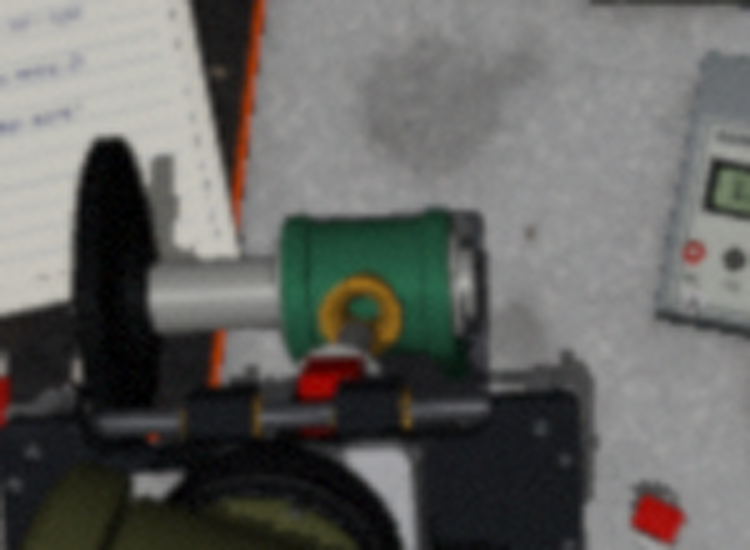

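The pin is held square, with its tip just above the bush mouth: wrist (320,245), scene crop tip (330,300), mouth (360,362). I take a closer crop of the tip and mouth.

Run:
```python
from h import *
im=cv2.imread('pics/wrist4.png')[:,:,::-1];crop(im,270,200,100,75,8,'w4c')
T=np.load('T4.npy')
hsv=cv2.cvtColor(im,cv2.COLOR_RGB2HSV);m=((hsv[...,0]>13)&(hsv[...,0]<28)&(hsv[...,1]>110)&(hsv[...,2]>60)).astype(np.uint8);m[:,:290]=0;m[:,350:]=0;m[:210]=0;m[280:]=0
print(cv2.boundingRect(m))
```

```text
(297, 222, 42, 40)
```

View pics/w4c.png

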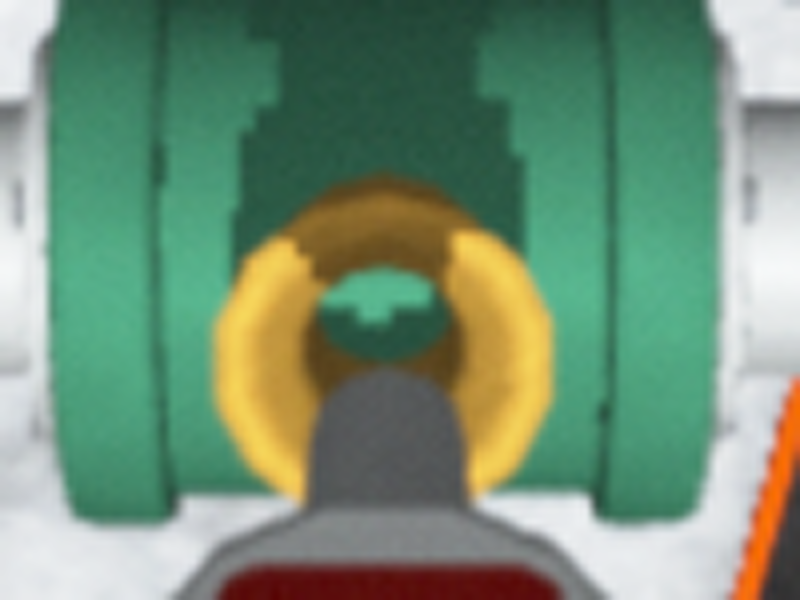

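Run:
```python
from h import *
T=np.load('T4.npy');T1=np.load('T1.npy')
p,r=tri(ray('scene',(279.3,210.3)),ray('top',(262,243)),ray('wrist',(317.9,242.8),T),ray('wrist',(380.2,365.5),T1));print(p,r)
p,r=tri(ray('scene',(279.3,210.3)),ray('wrist',(317.9,242.8),T));print(p,r)
# tip: scene crop (332,302)
tip=T[:3,3]+T[:3,2]*.0897
print(tip,tri(ray('scene',(220+332/6,150+300/6)),ray('wrist',(318.5,250),T)))
print('B in tool frame',T[:3,:3].T@(p-T[:3,3])*1000)
```

```text
[ 0.46534016 -0.04370478  0.16922372] [np.float64(0.9076483244243674), np.float64(1.2596585804442584), np.float64(0.9272317969136165), np.float64(0.8790347925933832)]
[ 0.46462986 -0.04386766  0.16989855] [np.float64(0.7847867955374475), np.float64(0.784786795537426)]
[ 0.45241725 -0.04295969  0.19577542] (array([ 0.45304846, -0.04465708,  0.19587292]), [np.float64(1.8028483819977943), np.float64(1.8028483819978955)])
B in tool frame [ -1.39252002  -1.82567894 118.23615929]
```

```bash
python3 -m jog '[[-1,-1,-0.5,8,0,0,0],[-1,-1,-0.5,16,0,0,0],[-1,-1,-0.5,24,0,0,0],[-1,-1,-0.5,24,0,0,0]]'
python3 - <<'E'
from h import *
T=tool();np.save('T5.npy',T);go(tcp_for(98),ins(),T)
im=viewer.grab_frame('wrist');crop(im,270,200,100,75,8,'w5c')
im=viewer.grab_frame('scene');crop(im,220,150,130,100,6,'s5c')
E
```

```text
time: 5.12
tool_pos: [0.429, -0.0466, 0.2559]
orientation: [0.193, -0.033, 0.981, 0.008]
contact_force: [-0.3, 0.5, -1.6]
gripper_width: 0.231
shift [-0.5  0.5  3.5] rot [ 0.14 -0.28 -0.11]
```

View pics/w5c.png

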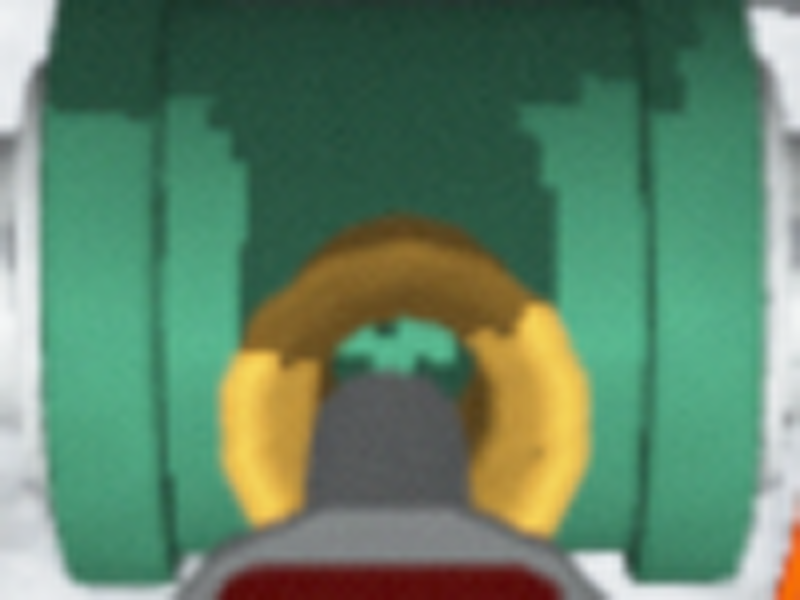

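View pics/s5c.png

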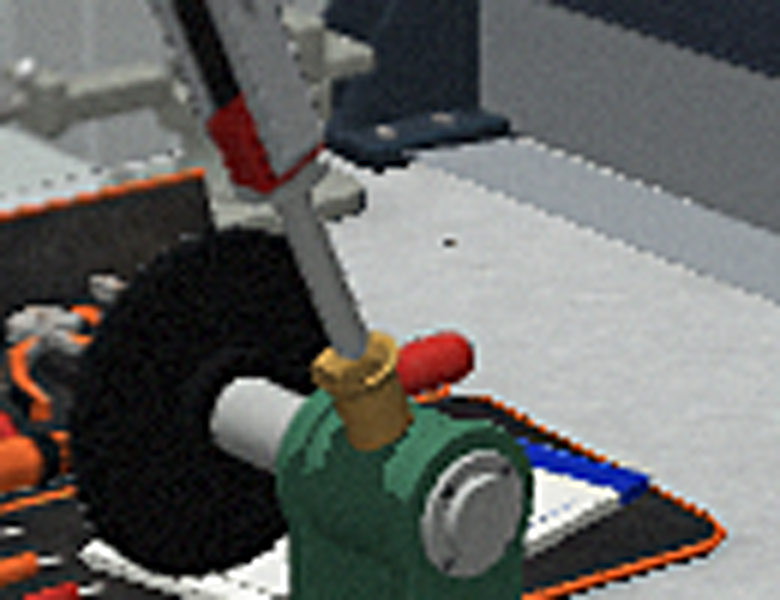

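```bash
python3 -m jog '[[-1,-0.3,1.2,4,0,0,0],[-1,-0.3,1.2,8,0,0,0],[-1,-0.3,1.2,12,0,0,0],[-1,-0.3,1.2,12,0,0,0]]'
python3 - <<'E'
from h import *
T=tool();go(tcp_for(54),ins(),T);s=env.state();print('F tool',T[:3,:3].T@s['contact_force'],s['wrist_torque'])
im=viewer.grab_frame('wrist');crop(im,270,200,100,75,8,'w6c')
E
```

```text
time: 5.55
tool_pos: [0.4339, -0.0447, 0.2465]
orientation: [0.194, -0.033, 0.98, 0.008]
contact_force: [-0.0, -0.7, -0.8]
gripper_width: 0.232
shift [ 0.4 -1.2 36.9] rot [ 0.12 -0.15 -0.05]
F tool [ 0.3519548  -0.68709366  0.71852443] [-0.01675131  0.3331536   0.03473756]
```

View pics/w6c.png

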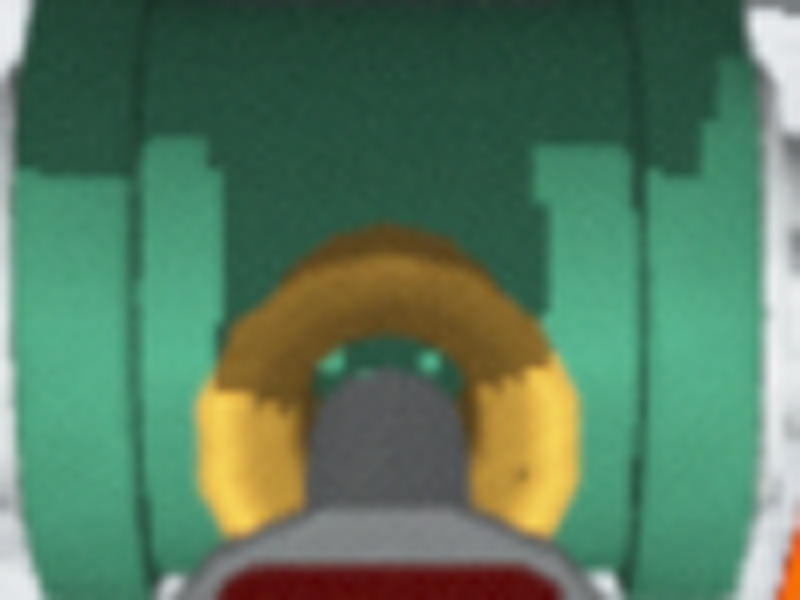

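```bash
python3 -m jog '[[-1,0,0,4,0,0,0],[-1,0,0,8,0,0,0],[-1,0,0,12,0,0,0],[-1,0,0,12,0,0,0]]'
python3 - <<'E'
from h import *
T=tool();go(tcp_for(54),ins(),T);s=env.state();print('F tool',T[:3,:3].T@s['contact_force'],s['wrist_torque'])
E
```

```text
time: 5.93
tool_pos: [0.4384, -0.0445, 0.2352]
orientation: [0.194, -0.033, 0.981, 0.008]
contact_force: [0.1, -0.6, -2.2]
gripper_width: 0.231
shift [ 0.3 -1.1 24.7] rot [ 0.12 -0.16 -0.05]
F tool [ 0.7935373  -0.58655969  2.10040144] [-0.01140691  0.48606119 -0.00531679]
```

```bash
python3 -m jog '[[-1,0,0,4,0,0,0],[-1,0,0,8,0,0,0],[-1,0,0,12,0,0,0],[-1,0,0,16,0,0,0],[-1,0,0,16,0,0,0]]'
python3 - <<'E'
from h import *
T=tool();go(tcp_for(54),ins(),T);s=env.state();print('F tool',T[:3,:3].T@s['contact_force'],s['wrist_torque'])
E
```

```text
time: 6.35
tool_pos: [0.4446, -0.044, 0.2205]
orientation: [0.194, -0.033, 0.98, 0.008]
contact_force: [-0.7, -0.6, -4.0]
gripper_width: 0.229
shift [ 0.5 -1.1  8.8] rot [ 0.11 -0.14 -0.05]
F tool [ 2.17677846 -0.57182839  3.42413093] [-0.01527048  0.68213623  0.023198  ]
```

```bash
python3 -m jog '[[-1,0.7,-0.3,2,0,0,0],[-1,0.7,-0.3,4,0,0,0],[-1,0.7,-0.3,6,0,0,0],[-1,0.7,-0.3,6,0,0,0]]'
python3 - <<'E'
from h import *
T=tool();go(tcp_for(54),ins(),T);s=env.state();print('F tool',T[:3,:3].T@s['contact_force'],s['wrist_torque'])
E
python3 -m jog '[[-1,0,0,1,0,0,0],[-1,0,0,2,0,0,0],[-1,0,0,2,0,0,0]]'
python3 - <<'E'
from h import *
T=tool();go(tcp_for(54),ins(),T);s=env.state();print('F tool',T[:3,:3].T@s['contact_force'],s['wrist_torque'])
im=viewer.grab_frame('scene');crop(im,220,150,130,100,6,'s7c')
E
```

```text
time: 6.68
tool_pos: [0.4463, -0.0442, 0.2154]
orientation: [0.194, -0.033, 0.98, 0.008]
contact_force: [-0.4, 0.0, -1.3]
gripper_width: 0.232
shift [ 0.1 -0.7  3.4] rot [ 0.1  -0.09 -0.05]
F tool [0.91737676 0.05297955 1.06591648] [0.1372192  0.38477094 0.04975162]
time: 6.93
tool_pos: [0.4471, -0.0442, 0.2137]
orientation: [0.194, -0.033, 0.98, 0.008]
contact_force: [-0.2, 0.2, -2.3]
gripper_width: 0.23
shift [ 0.1 -0.7  1.5] rot [ 0.1  -0.09 -0.05]
F tool [1.07943209 0.18110372 2.05533693] [0.16852264 0.41933291 0.07566327]
```

View pics/s7c.png

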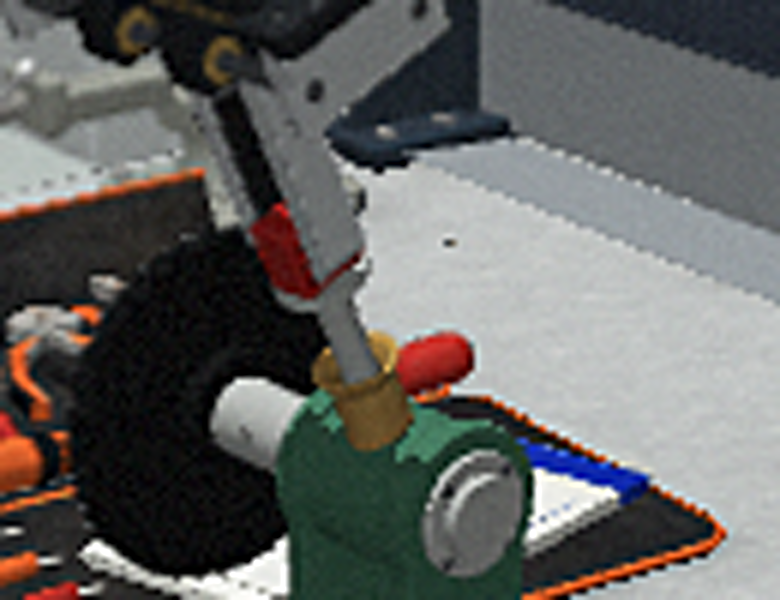

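```bash
python3 -m jog '[[-1,0,0,1,0,0,0],[-1,0,0,2,0,0,0],[-1,0,0,2,0,0,0]]'; python3 -m jog '[[-1,0,0,1,0,0,0],[-1,0,0,2,0,0,0],[-1,0,0,2,0,0,0]]'
python3 - <<'E'
from h import *
T=tool();go(tcp_for(54),ins(),T);s=env.state();print('F tool',T[:3,:3].T@s['contact_force'],s['wrist_torque'])
E
```

```text
time: 7.23
tool_pos: [0.448, -0.0442, 0.2125]
orientation: [0.195, -0.033, 0.98, 0.007]
contact_force: [-5.2, 0.5, 5.8]
gripper_width: 0.232
time: 7.48
tool_pos: [0.4495, -0.0443, 0.2125]
orientation: [0.196, -0.033, 0.98, 0.007]
contact_force: [-14.0, 2.3, 23.2]
gripper_width: 0.231
shift [ 1.9 -0.4 -0.5] rot [ 0.03  0.15 -0.02]
F tool [  3.80261501   3.22506002 -26.77340243] [0.48133761 1.22492594 0.19108062]
```

Contact came at 26 N with pin_grip about 54 mm out, as described. I ease off, let go and withdraw.

```bash
python3 -m jog '[[-1,0,0,-2,0,0,0],[-1,0,0,-3,0,0,0],[-0.2,0,0,-3,0,0,0],[-0.2,0,0,-3,0,0,0],[-0.2,0,0,-3,0,0,0],[-0.2,0,0,-3,0,0,0]]'
python3 -m jog '[[-0.2,0,0,-20,0,0,0],[-0.2,0,0,-50,0,0,0],[-0.2,0,0,-85,0,0,0],[-0.2,0,0,-100,0,0,0],[-0.2,0,0,-100,0,0,0]]'
python3 - <<'E'
from h import *
T=tool();np.save('T8.npy',T);im=viewer.grab_frame('wrist');cv2.imwrite('pics/w8.png',im[:,:,::-1])
im=viewer.grab_frame('scene');crop(im,220,150,130,100,6,'s8c')
E
```

```text
time: 7.98
tool_pos: [0.4474, -0.0442, 0.2127]
orientation: [0.194, -0.033, 0.98, 0.008]
contact_force: [0.2, 0.5, -0.2]
gripper_width: 0.398
time: 8.4
tool_pos: [0.4096, -0.0472, 0.3087]
orientation: [0.197, -0.033, 0.98, 0.007]
contact_force: [0.4, -0.3, -0.8]
gripper_width: 0.401
```

View pics/w8.png

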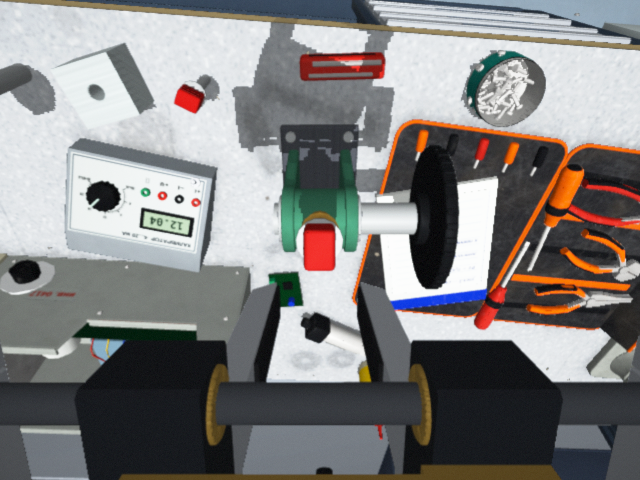

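View pics/s8c.png

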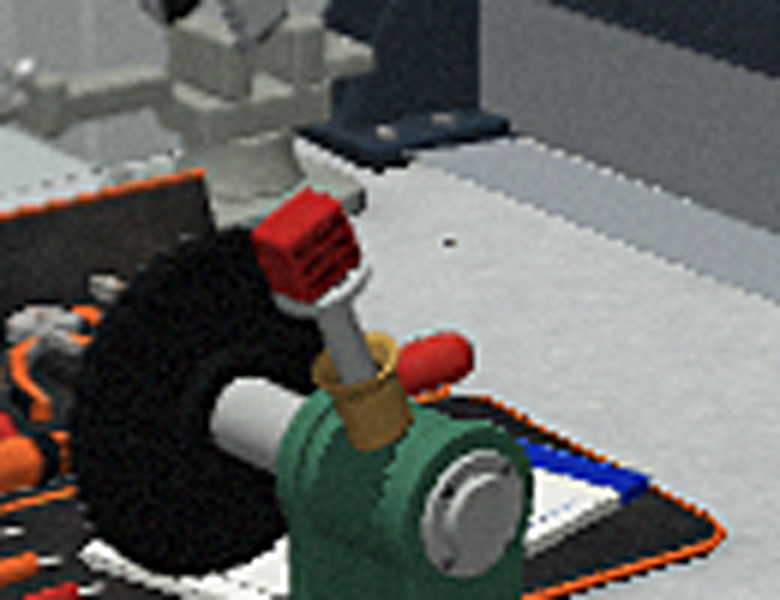

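The pin stands in the bush: scene crop grip (307,245), wrist (320,247). Now I check the wheel position predicted from the bush geometry against the picture, where the wheel spans x 410–458, y 145–288.

```bash
cat >> h.py <<'E'
YD=np.array([-np.sin(np.radians(YAW)),np.cos(np.radians(YAW)),0]);XD=np.array([np.cos(np.radians(YAW)),np.sin(np.radians(YAW)),0])
W=B-.06*bz()+.110*YD
def wR(a): return R.from_euler('z',YAW,degrees=True).as_matrix()@R.from_euler('y',-a,degrees=True).as_matrix()@np.diag([-1.,1,-1])
def wP(a,r): return W-wR(a)[:,2]*r/1000
E
python3 - <<'E'
from h import *
T=np.load('T8.npy');print('W',W)
im=cv2.imread('pics/w8.png');sc=cv2.imread('pics/scene0.png');tp=cv2.imread('pics/top0.png')
for n,i in(('wrist',im),('scene',sc),('top',tp)):
  for k in range(0,360,5):
    for s,c in((-.006,(0,255,0)),(.006,(255,0,255))):
      t=np.radians(k);p=W+.07*(np.cos(t)*XD+np.sin(t)*np.array([0,0,1]))+s*YD
      u=np.round(proj(n,p,T)).astype(int)
      if 0<=u[0]<640 and 0<=u[1]<480:i[u[1],u[0]]=c
crop(im[:,:,::-1],370,120,130,190,3,'o1');crop(sc[:,:,::-1],220,170,90,90,4,'o2');crop(tp[:,:,::-1],190,190,70,100,4,'o3')
a=[cv2.imread(f'pics/o{k}.png') for k in(1,2,3)];H=570
cv2.imwrite('pics/o.png',np.hstack([cv2.copyMakeBorder(x,0,H-x.shape[0],0,0,0) for x in a])[:, :])
for al in(45,0):go(wP(al,52),wR(al))
E
```

```text
W [0.48042615 0.06760697 0.11456723]
shift [ 20.  109.3 158.1] rot [  0.07 -22.57  -0.07]
shift [-19.8 109.3 158.1] rot [ 0.09 22.43 -0.04]
```

View pics/o.png

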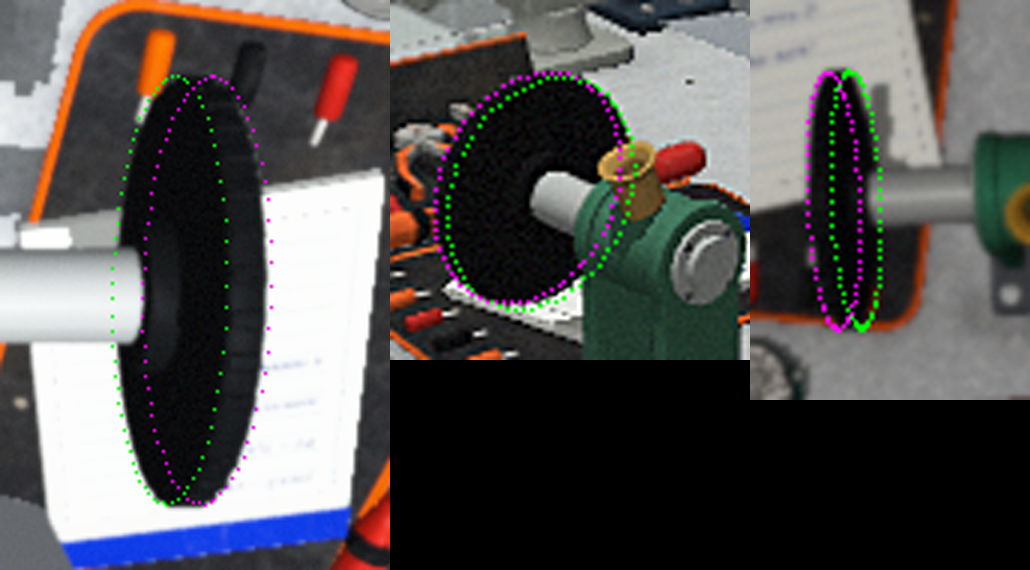

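The predicted rim outlines match the wheel in all three views to within about 1 mm. I approach it at 45° from the robot's side.

```bash
python3 - <<'E'
from h import *
go(wP(45,105),wR(45))
E
python3 -m jog '[[-0.2,5,40,0,0,-5,0],[-0.2,20,80,20,0,-11,0],[-0.2,40,109,50,0,-17,0],[-0.2,55,109,90,0,-22.5,0],[-0.2,57.5,109.3,120.6,0,-22.5,0],[-0.2,57.5,109.3,120.6,0,-22.5,0],[-0.2,57.5,109.3,120.6,0,-22.5,0]]'
python3 - <<'E'
from h import *
go(wP(45,105),wR(45));T=tool();np.save('T9.npy',T);im=viewer.grab_frame('wrist');cv2.imwrite('pics/w9.png',im[:,:,::-1])
E
```

```text
shift [ 40.4 109.3 109.2] rot [  0.07 -22.57  -0.07]
time: 9.08
tool_pos: [0.3927, 0.0623, 0.1675]
orientation: [0.378, -0.032, 0.925, 0.014]
contact_force: [0.3, 0.1, 1.4]
gripper_width: 0.402
shift [-24.7  -0.7  -5.7] rot [ 0.13 -0.53 -0.03]
```

View pics/w9.png

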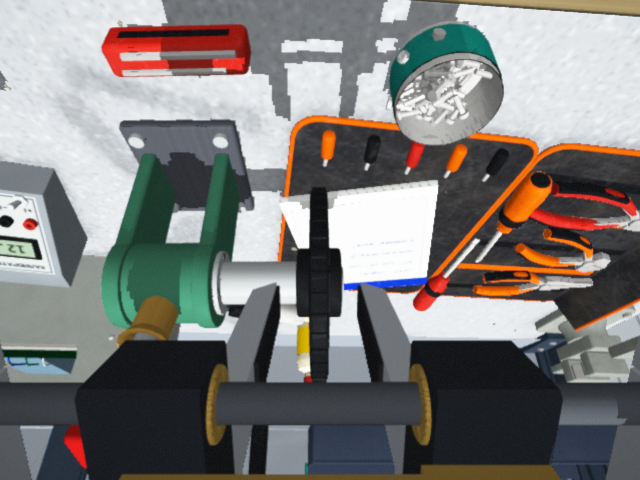

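```bash
python3 -m jog '[[-0.2,-24.7,-0.5,-5,0,-0.5,0],[-0.2,-24.7,-0.5,-5,0,-0.5,0],[-0.2,-24.7,-0.5,15,0,-0.5,0],[-0.2,-24.7,-0.5,35,0,-0.5,0],[-0.2,-24.7,-0.5,47,0,-0.5,0],[-0.2,-24.7,-0.5,47,0,-0.5,0]]' 15
python3 - <<'E'
from h import *
go(wP(45,52),wR(45));T=tool();im=viewer.grab_frame('wrist');cv2.imwrite('pics/w10.png',im[:,:,::-1])
E
```

```text
time: 9.63
tool_pos: [0.4459, 0.0646, 0.1552]
orientation: [0.385, -0.031, 0.922, 0.014]
contact_force: [0.5, -0.9, 0.0]
gripper_width: 0.403
shift [4.2 0.6 1.2] rot [ 0.05  0.28 -0.1 ]
```

View pics/w10.png

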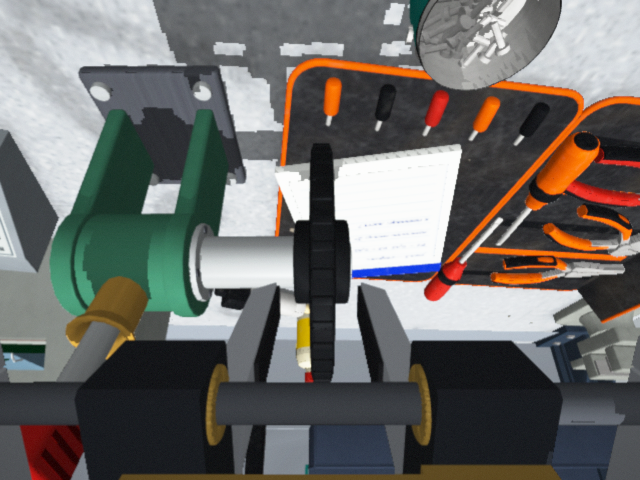

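```bash
python3 -m jog '[[-0.2,4,0.5,1,0,0,0],[-0.2,4,0.5,1,0,0,0],[-1,4,0.5,1,0,0,0],[-1,4,0.5,1,0,0,0],[-1,4,0.5,1,0,0,0],[-1,4,0.5,1,0,0,0]]' 15
python3 - <<'E'
from h import *
go(wP(45,52),wR(45));T=tool();s=env.state();print(T[:3,:3].T@s['contact_force'],s['wrist_torque'])
r=52
for st in(3,1.5):print([(round(-r*np.sin(np.radians(k*st)),1),round(r*(1-np.cos(np.radians(k*st))),1),k*st) for k in range(1,9)])
E
```

```text
time: 10.18
tool_pos: [0.4432, 0.0652, 0.153]
orientation: [0.386, -0.031, 0.922, 0.014]
contact_force: [0.2, -0.3, 0.4]
gripper_width: 0.149
shift [ 0.8 -0.1  1.6] rot [ 0.07  0.44 -0.08]
[-0.40590325 -0.32343173 -0.13316183] [-0.00066213  0.38693758 -0.05684195]
[(np.float64(-2.7), np.float64(0.1), 3), (np.float64(-5.4), np.float64(0.3), 6), (np.float64(-8.1), np.float64(0.6), 9), (np.float64(-10.8), np.float64(1.1), 12), (np.float64(-13.5), np.float64(1.8), 15), (np.float64(-16.1), np.float64(2.5), 18), (np.float64(-18.6), np.float64(3.5), 21), (np.float64(-21.2), np.float64(4.5), 24)]
[(np.float64(-1.4), np.float64(0.0), 1.5), (np.float64(-2.7), np.float64(0.1), 3.0), (np.float64(-4.1), np.float64(0.2), 4.5), (np.float64(-5.4), np.float64(0.3), 6.0), (np.float64(-6.8), np.float64(0.4), 7.5), (np.float64(-8.1), np.float64(0.6), 9.0), (np.float64(-9.5), np.float64(0.9), 10.5), (np.float64(-10.8), np.float64(1.1), 12.0)]
```

```bash
python3 -m jog '[[-1,0,0,0,0,0,0],[-1,-2.7,0,0.1,0,3,0],[-1,-5.4,0,0.3,0,6,0],[-1,-8.1,0,0.6,0,9,0],[-1,-10.8,0,1.1,0,12,0],[-1,-13.5,0,1.8,0,15,0],[-1,-16.1,0,2.5,0,18,0],[-1,-18.6,0,3.5,0,21,0]]'
python3 - <<'E'
from h import *
go(wP(24,52),wR(24));T=tool();s=env.state();print(T[:3,:3].T@s['contact_force'],s['wrist_torque'])
im=viewer.grab_frame('wrist');cv2.imwrite('pics/w11.png',im[:,:,::-1])
E
```

```text
time: 10.85
tool_pos: [0.4581, 0.0672, 0.1631]
orientation: [0.209, -0.033, 0.977, 0.009]
contact_force: [-1.4, 11.1, -4.6]
gripper_width: 0.124
shift [-0.7 -1.1  1.5] rot [ 0.19  0.16 -0.05]
[ 2.44565464 11.11525892  3.98759728] [1.7826782  0.93370883 0.93626898]
```

View pics/w11.png

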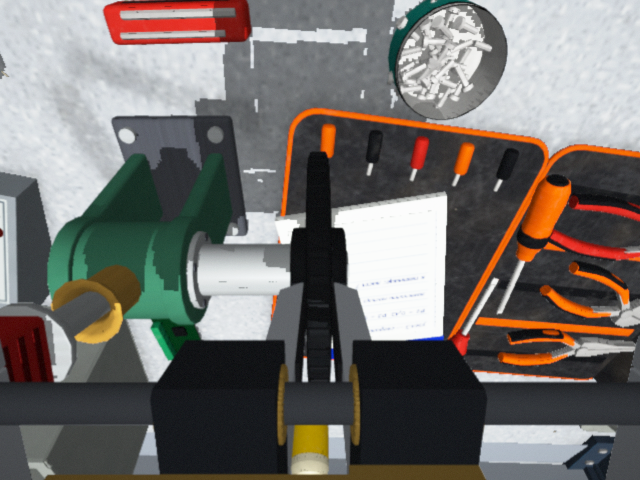

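The wheel is gripped (12 mm) and turning with a tangential force of 2.4 N, which matches 0.12 N m. I relieve the sideways 11 N and go on.

```bash
python3 -m jog '[[-1,-2.7,0.7,0.1,0,3,0],[-1,-5.4,1.4,0.3,0,6,0],[-1,-8.1,1.4,0.6,0,9,0],[-1,-10.8,1.4,1.1,0,12,0],[-1,-13.5,1.4,1.8,0,15,0],[-1,-16.1,1.4,2.5,0,18,0],[-1,-18.6,1.4,3.5,0,21,0],[-1,-18.6,1.4,3.5,0,21,0]]'
python3 - <<'E'
from h import *
go(wP(3,52),wR(3));T=tool();s=env.state();print(T[:3,:3].T@s['contact_force'],s['wrist_torque'])
im=viewer.grab_frame('scene');crop(im,220,150,130,100,6,'s12c')
E
```

```text
time: 11.57
tool_pos: [0.4777, 0.0687, 0.1678]
orientation: [0.028, -0.034, 0.999, 0.002]
contact_force: [-1.2, -2.1, 4.8]
gripper_width: 0.125
shift [ 0.1 -1.2  1.3] rot [ 0.08  0.24 -0.02]
[ 1.06809596 -1.9984964  -4.82383285] [-0.54080444  0.26077215  0.02994006]
```

View pics/s12c.png

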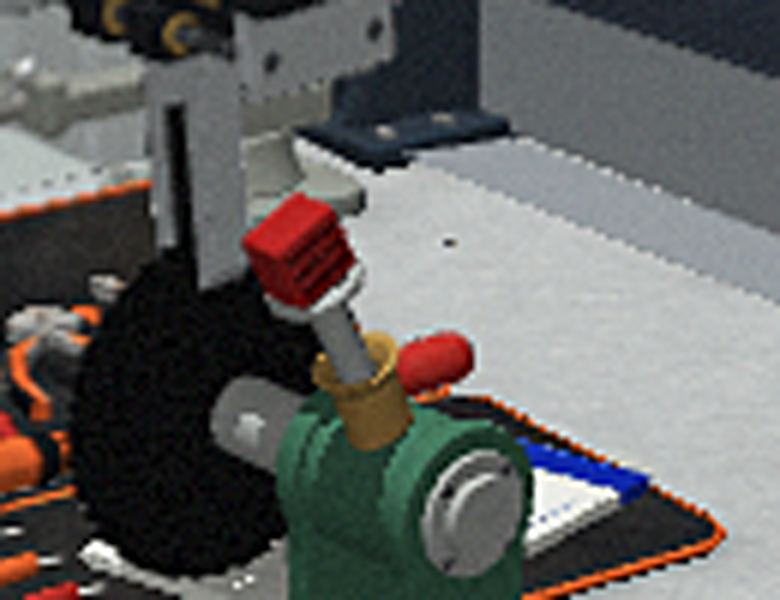

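```bash
python3 -m jog '[[-1,-1.4,0,0,0,1.5,0],[-1,-2.7,0,0.1,0,3,0],[-1,-4.1,0,0.2,0,4.5,0],[-1,-5.4,0,0.3,0,6,0],[-1,-6.8,0,0.4,0,7.5,0],[-1,-8.1,0,0.6,0,9,0],[-1,-9.5,0,0.9,0,10.5,0],[-1,-9.5,0,0.9,0,10.5,0]]'
python3 - <<'E'
from h import *
go(wP(-7.5,52),wR(-7.5));T=tool();s=env.state();print(T[:3,:3].T@s['contact_force'],s['wrist_torque'],s['joint_pos'])
im=viewer.grab_frame('scene');crop(im,220,150,130,100,4,'s13c')
E
```

```text
time: 12.28
tool_pos: [0.4866, 0.0693, 0.1676]
orientation: [-0.061, -0.034, 0.998, -0.001]
contact_force: [1.4, -3.6, 2.9]
gripper_width: 0.125
shift [-0.6 -1.3  1.4] rot [0.08 0.45 0.  ]
[-0.75952983 -3.66843283 -3.0660644 ] [-0.63849142 -0.12623121  0.16267347] [ 6.62528033e-02  2.80493570e-01  1.64228654e+00  1.25876798e-03
  1.34189455e+00 -1.57289239e+00]
```

View pics/s13c.png

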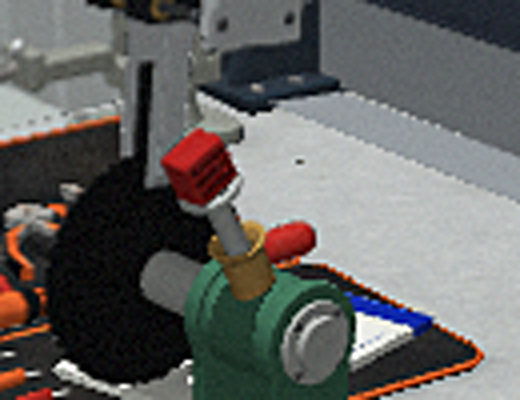

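```bash
python3 -m jog '[[-1,-1.4,0,0,0,1.5,0],[-1,-2.7,0,0.1,0,3,0],[-1,-4.1,0,0.2,0,4.5,0],[-1,-5.4,0,0.3,0,6,0],[-1,-6.8,0,0.4,0,7.5,0],[-1,-8.1,0,0.6,0,9,0],[-1,-9.5,0,0.9,0,10.5,0],[-1,-9.5,0,0.9,0,10.5,0]]'
python3 - <<'E'
from h import *
go(wP(-18,52),wR(-18));T=tool();s=env.state();print(T[:3,:3].T@s['contact_force'],s['wrist_torque'],s['joint_pos'].round(2))
im=viewer.grab_frame('scene');crop(im,220,150,130,100,4,'s14c')
im=viewer.grab_frame('wrist');cv2.imwrite('pics/w14.png',im[:,:,::-1])
E
```

```text
time: 13.0
tool_pos: [0.496, 0.07, 0.1656]
orientation: [-0.152, -0.034, 0.988, -0.004]
contact_force: [1.3, -3.5, 4.3]
gripper_width: 0.128
shift [-0.9 -1.3  1.4] rot [0.09 0.45 0.02]
[ 0.24161405 -3.53347237 -4.4080018 ] [-0.67682215 -0.05042883  0.25931072] [ 0.07  0.42  1.49  0.    1.54 -1.57]
```

View pics/s14c.png

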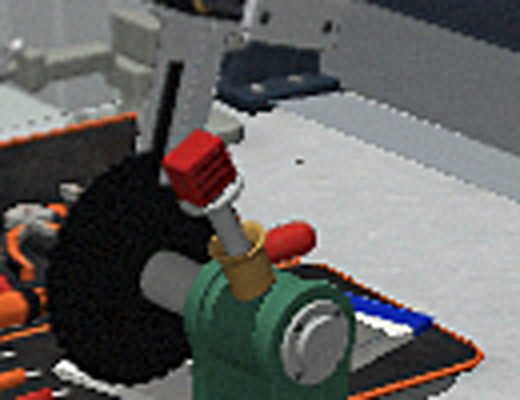

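View pics/w14.png

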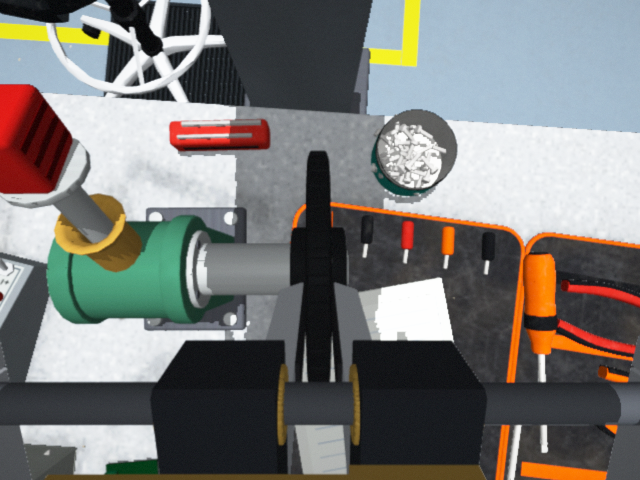

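```bash
python3 -m jog '[[-1,-1.4,0,0,0,1.5,0],[-1,-2.7,0,0.1,0,3,0],[-1,-4.1,0,0.2,0,4.5,0],[-1,-5.4,0,0.3,0,6,0],[-1,-6.8,0,0.4,0,7.5,0],[-1,-8.1,0,0.6,0,9,0],[-1,-9.5,0,0.9,0,10.5,0],[-1,-9.5,0,0.9,0,10.5,0]]'
python3 - <<'E'
from h import *
go(wP(-28.5,52),wR(-28.5));T=tool();s=env.state();print(T[:3,:3].T@s['contact_force'],s['wrist_torque'],s['joint_pos'].round(2))
im=viewer.grab_frame('scene');crop(im,220,150,130,100,4,'s15c')
E
```

```text
time: 13.77
tool_pos: [0.5048, 0.0706, 0.1619]
orientation: [-0.242, -0.033, 0.97, -0.007]
contact_force: [2.0, -2.8, 5.3]
gripper_width: 0.126
shift [-1.1 -1.3  1.3] rot [0.09 0.43 0.04]
[ 0.89841339 -2.94130854 -5.57022914] [-0.6521822   0.00244057  0.43468135] [ 0.07  0.56  1.34  0.    1.74 -1.57]
```

View pics/s15c.png

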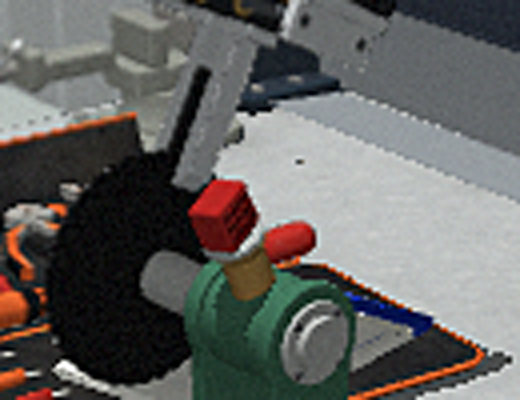

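The pin has dropped: grip now at scene crop (225,215), collar at the mouth. I release the wheel and withdraw to inspect.

```bash
python3 -m jog '[[-0.2,0,0,0,0,0,0],[-0.2,0,0,0,0,0,0],[-0.2,0,0,0,0,0,0],[-0.2,0,0,0,0,0,0],[-0.2,0,0,-25,0,0,0],[-0.2,0,0,-60,0,0,0],[-0.2,0,0,-100,0,0,0],[-0.2,0,0,-100,0,0,0]]'
python3 - <<'E'
from h import *
im=viewer.grab_frame('scene');crop(im,220,150,130,100,6,'s16c')
print('home',proj('scene',B+.018*bz()),'collar',proj('scene',B))
hsv=cv2.cvtColor(im,cv2.COLOR_RGB2HSV);m=(((hsv[...,0]<8)|(hsv[...,0]>172))&(hsv[...,1]>130)&(hsv[...,2]>60)).astype(np.uint8);m[:,:255]=0;m[:,285:]=0;m[:185]=0;m[225:]=0
print(cv2.connectedComponentsWithStats(m)[2:])
go(tcp_for(150),ins());go(tcp_for(80),ins())
E
```

```text
time: 14.48
tool_pos: [0.5546, 0.0741, 0.2563]
orientation: [-0.238, -0.033, 0.971, -0.007]
contact_force: [-0.6, 0.3, 0.6]
gripper_width: 0.399
home [276.53022118 203.98660508] collar [279.1016236  210.41609464]
(array([[     0,      0,    640,    480, 307008],
       [   267,    195,     17,     18,    191],
       [   283,    205,      1,      1,      1]], dtype=int32), array([[319.52808722, 239.52261505],
       [274.54450262, 203.32984293],
       [283.        , 205.        ]]))
shift [ 155.4 -111.3   27.2] rot [  0.12 -50.23   0.  ]
shift [ 101.6 -111.5   72. ] rot [  0.12 -50.23   0.  ]
```

View pics/s16c.png

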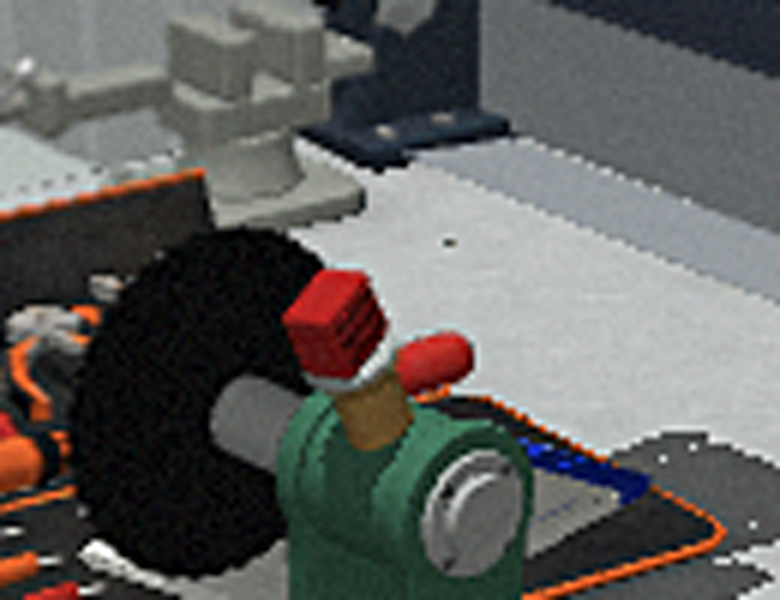

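```bash
python3 -m jog '[[-0.2,30,-20,-40,0,-7,0],[-0.2,60,-50,-40,0,-14,0],[-1,90,-80,-30,0,-21,0],[-1,120,-105,-10,0,-28,0],[-1,145,-111,10,0,-35,0],[-1,155,-111,27,0,-42,0],[-1,155,-111,27,0,-49,0],[-1,155,-111,27,0,-50.2,0]]'
python3 - <<'E'
from h import *
T=tool();np.save('T17.npy',T);im=viewer.grab_frame('wrist');cv2.imwrite('pics/w17.png',im[:,:,::-1])
go(B+.062*bz(),ins())
E
```

```text
time: 15.2
tool_pos: [0.4076, -0.0474, 0.2977]
orientation: [0.194, -0.032, 0.98, 0.007]
contact_force: [1.0, 0.8, -0.3]
gripper_width: 0.019
shift [-4.  -0.7 77.9] rot [ 0.04  0.29 -0.11]
```

View pics/w17.png

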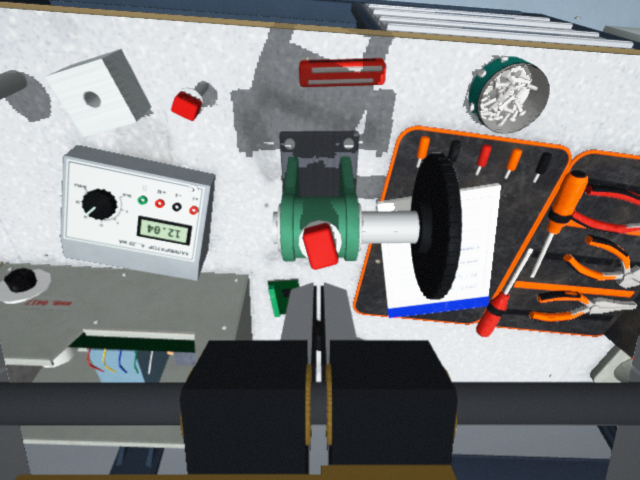

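The pin's grip is at (321,247), yawed about 10°, and the collar covers the bush. I press down along the bush axis with the shut fingertips.

```bash
python3 -m jog '[[-1,-4,-0.7,30,0,0,0],[-1,-4,-0.7,60,0,0,0],[-1,-4,-0.7,85,0,0,0],[-1,-4,-0.7,95,0,0,0],[-1,-4,-0.7,95,0,0,0]]'
python3 - <<'E'
from h import *
T=tool();go(B+.032*bz(),ins(),T);print(T[:3,:3].T@env.state()['contact_force'])
E
```

```text
time: 15.67
tool_pos: [0.4484, -0.0445, 0.2092]
orientation: [0.189, -0.033, 0.981, 0.008]
contact_force: [-0.6, 0.7, -0.1]
gripper_width: 0.005
shift [-0.5 -0.4 10.5] rot [ 0.2  -0.74 -0.07]
[ 0.56875507  0.76095282 -0.07724626]
```

```bash
python3 -m jog '[[-1,-0.5,0,3,0,0,0],[-1,-0.5,0,6,0,0,0],[-1,-0.5,0,8,0,0,0],[-1,-0.5,0,8,0,0,0]]';python3 -m jog '[[-1,0,0,1,0,0,0],[-1,0,0,2,0,0,0],[-1,0,0,2,0,0,0]]'
python3 - <<'E'
from h import *
T=tool();go(B+.032*bz(),ins(),T);print(T[:3,:3].T@env.state()['contact_force'])
E
```

```text
time: 16.0
tool_pos: [0.4528, -0.0448, 0.2054]
orientation: [0.192, -0.033, 0.981, 0.007]
contact_force: [-0.2, -0.3, -0.1]
gripper_width: 0.007
time: 16.25
tool_pos: [0.4536, -0.0448, 0.2035]
orientation: [0.192, -0.033, 0.981, 0.007]
contact_force: [-0.1, -0.9, 0.5]
gripper_width: 0.004
shift [2.2 0.3 3.3] rot [ 0.09 -0.38 -0.05]
[-0.04718161 -0.91151691 -0.54007881]
```

```bash
python3 -m jog '[[-1,0,0,1,0,0,0],[-1,0,0,2,0,0,0],[-1,0,0,2,0,0,0]]';python3 -m jog '[[-1,0,0,1,0,0,0],[-1,0,0,1.5,0,0,0],[-1,0,0,1.5,0,0,0]]'
python3 - <<'E'
from h import *
T=tool();go(B+.032*bz(),ins(),T);print(T[:3,:3].T@env.state()['contact_force'])
E
```

```text
time: 16.5
tool_pos: [0.4543, -0.0447, 0.2014]
orientation: [0.192, -0.033, 0.981, 0.007]
contact_force: [0.8, -0.3, -0.3]
gripper_width: 0.004
time: 16.75
tool_pos: [0.4551, -0.0447, 0.2011]
orientation: [0.192, -0.033, 0.981, 0.007]
contact_force: [-8.4, 0.5, 13.0]
gripper_width: 0.005
shift [2.7 0.4 0.6] rot [ 0.07 -0.33 -0.03]
[  2.84430749   1.05949274 -15.19012843]
```

```bash
python3 -m jog '[[-1,0,0,0.7,0,0,0],[-1,0,0,0.7,0,0,0],[-1,0,0,0.7,0,0,0]]'
python3 - <<'E'
from h import *
T=tool();go(B+.032*bz(),ins(),T);print(T[:3,:3].T@env.state()['contact_force'])
E
python3 -m jog '[[-1,0,0,-3,0,0,0],[-1,0,0,-30,0,0,0],[-1,0,0,-60,0,0,0],[-1,0,0,-95,0,0,0],[-1,40,0,-120,0,0,0],[-1,80,0,-120,0,0,0],[-1,100,0,-120,0,0,0],[-1,100,0,-120,0,0,0]]'
python3 - <<'E'
from h import *
T=tool();np.save('T18.npy',T);im=viewer.grab_frame('wrist');cv2.imwrite('pics/w18.png',im[:,:,::-1])
im=viewer.grab_frame('scene');crop(im,245,180,70,52,11,'s18c');cv2.imwrite('pics/s18.png',im[:,:,::-1])
hsv=cv2.cvtColor(im,cv2.COLOR_RGB2HSV);m=(((hsv[...,0]<8)|(hsv[...,0]>172))&(hsv[...,1]>130)&(hsv[...,2]>60)).astype(np.uint8);m[:,:255]=0;m[:,285:]=0;m[:185]=0;m[225:]=0
print(cv2.connectedComponentsWithStats(m)[3][1]);print(T[:3,3])
E
```

```text
time: 17.0
tool_pos: [0.4555, -0.0448, 0.2011]
orientation: [0.193, -0.033, 0.981, 0.007]
contact_force: [-12.9, -0.6, 18.1]
gripper_width: 0.003
shift [3.1 0.5 0.4] rot [ 0.05 -0.27 -0.02]
[  5.1334165    0.28506828 -21.68534491]
time: 17.67
tool_pos: [0.3151, -0.0541, 0.2721]
orientation: [0.192, -0.033, 0.981, 0.007]
contact_force: [0.2, -1.1, -0.0]
gripper_width: 0.002
[274.80927835 203.29896907]
[ 0.31507144 -0.05405069  0.27211025]
```

View pics/w18.png

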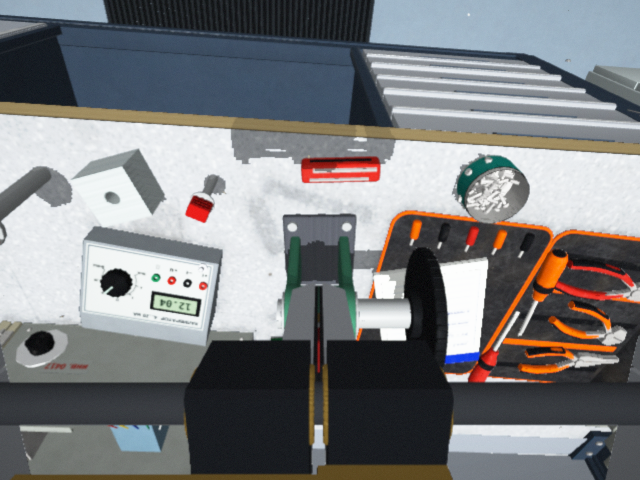

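View pics/s18c.png

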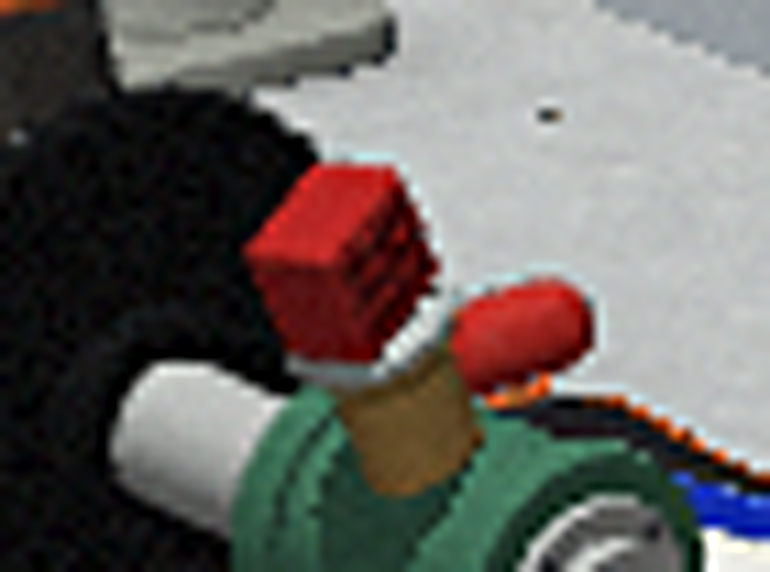

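The press met a stiff stop at 22 N within 0.5 mm of the computed home position. For an independent check I take a low-angle wrist view.

Run:
```python
from h import *
z=-wR(58)[:,2]; go(B+z*.12,wR(58))
```

```text
shift [-27.4   0.7  54.4] rot [-1.00e-02 -3.58e+01 -1.10e-01]
```

```bash
python3 -m jog '[[-1,0,0.7,0,0,-7,0],[-1,0,0.7,0,0,-14,0],[-1,0,0.7,0,0,-21,0],[-1,0,0.7,0,0,-28,0],[-1,-10,0.7,20,0,-35,0],[-1,-27,0.7,50,0,-35.8,0],[-1,-27,0.7,54,0,-35.8,0],[-1,-27,0.7,54,0,-35.8,0]]'
python3 - <<'E'
from h import *
T=tool();im=viewer.grab_frame('wrist');c=proj('wrist',B,T);print(c,T[:3,3])
ref=np.array([proj('wrist',B+.0175*(np.cos(t)*ins()[:,0]+np.sin(t)*YD),T) for t in np.radians([-90,0,90])]);print('rim',ref)
for o in(.018,.020,.022):print(o,proj('wrist',B+o*bz(),T),proj('wrist',B+(o+.014)*bz(),T))
np.save('T19.npy',T);cv2.imwrite('pics/w19.png',im[:,:,::-1])
x,y=int(c[0])-65,max(0,int(c[1])-60);crop(im,x,y,130,100,6,'w19c');print(x,y)
E
```

```text
time: 18.43
tool_pos: [0.3687, -0.0207, 0.2532]
orientation: [0.471, -0.02, 0.882, 0.008]
contact_force: [-0.4, -0.9, -0.4]
gripper_width: 0.007
[285.97280179 219.50621826] [ 0.36869732 -0.02068097  0.25317449]
rim [[263.84875195 219.65780389]
 [284.03036729 202.91123883]
 [308.15903558 219.35390225]]
0.018 [284.37741656 236.18813756] [283.04534406 250.11505982]
0.02 [284.19222607 238.12441142] [282.84802008 252.17796549]
0.022 [284.00537203 240.07804838] [282.64886563 254.25997321]
220 159
```

View pics/w19c.png

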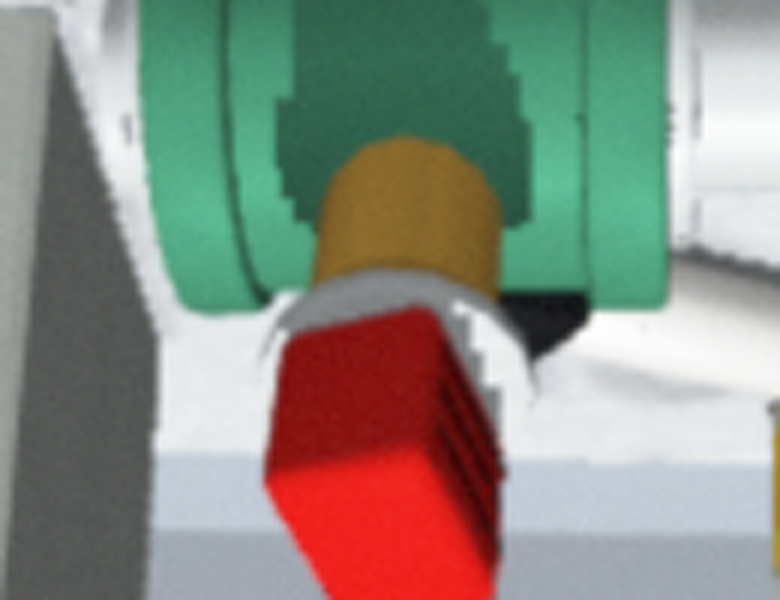

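In the low view the collar's edge lies directly on the bush (crop row 268, which is px 203.7 against about 202.4 predicted for home). No flared brass rim peeks out beneath it, so any gap is under about 1 mm. The robot is clear of everything, so I hand in.

Run:
```python
from h import *
im=viewer.grab_frame('top');a=cv2.imread('pics/top0.png')[:,:,::-1]
for n,(x,y) in dict(tin=(187,289),tape=(455,290),keys=(260,295)).items():
    s=np.s_[y-14:y+14,x-22:x+22];print(n,np.abs(im[s].astype(int)-a[s]).mean().round(1))
s=env.state();print(s['time'],s['contact_force'])
env.job_done()
```

```text
tin 2.1
tape 2.2
keys 28.7
18.5333 [ 0.11817206  0.07274666 -0.15882819]
the job is handed in; nothing more can be done
```

Run:
```python
from h import *
for f,t,b in(('w1','T1',(335,205,90,40)),('w18','T18',(295,145,95,45))):
    im=cv2.imread(f'pics/{f}.png');T=np.load(t+'.npy');hsv=cv2.cvtColor(im,cv2.COLOR_BGR2HSV)
    m=(((hsv[...,0]<8)|(hsv[...,0]>172))&(hsv[...,1]>130)&(hsv[...,2]>50)).astype(np.uint8);k=np.zeros_like(m);x,y,w,h=b;k[y:y+h,x:x+w]=m[y:y+h,x:x+w]
    c=cv2.minAreaRect(cv2.findNonZero(k));print(f,c,plane('wrist',c[0],.02,T).round(4))
```

```text
the job is handed in; nothing more can be done
```

The locking pin is home in the brass bush with its collar on the mouth, and I handed the job in at 18.5 s of the 72 s. I don't know the verdict, since the hand-in doesn't report one.

I took the middle-sized pin from its block and stood it in the bush. It stopped with pin_grip about 54 mm out, as described. I gripped the wheel rim and turned its top away from the robot; the pin dropped between about 63° and 73°. I let go of the wheel and pressed the pin down along the bush axis with shut fingertips.

**Checks that agreed:**
- **Seating force:** the press met a stiff stop at about 22 N, within 0.5 mm of the computed home position.
- **Seating view:** a low close-up showed no brass rim below the collar, so any gap is under about 1 mm. The collar edge was 1.3 px from where I predicted it.
- **Robot clear:** the fingers were well away from the pin, with no contact force at hand-in.
- **Tin and tape:** unchanged in the before-and-after top view.

**Check that disagreed:** the patch around the hex keys differed in the top view (28.7, against about 2 for the tin and tape). I put this down to the arm or its shadow over them. The last wrist view that included them looked as before and the arm never came near them. I tried to confirm this by measurement, but the rig had closed after hand-in.

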